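# Load the sloped cell-test rack with test plates and start the run

### The job

Load every test plate from the white stand into the sloped rack, one plate to a bay: press down the plate's overhanging front end so that it tips up, lift it out, pull back the cap of a free bay, and lay the plate flat on the rib, down against the toe. When all plates are in, all three caps must be pressed fully home (the empty bay's too); only then throw the start lever over to on, and leave the other things on the bench where they are.

Things in the scene. Friction and masses are not known exactly. Their poses are not given: they have to be found in the camera images.
- plate0_c (a point): A thin flat copper test plate, 70 (its x) x 44 (its y) x 4 mm (its z), about 100 g; the point is the plate's centre. All plates are alike; either way up or round is the same. Two or three are present, each lying flat in its own channel of the stand; a missing one is absent.
- plate1_c (a point): A thin flat copper test plate, 70 (its x) x 44 (its y) x 4 mm (its z), about 100 g; the point is the plate's centre. All plates are alike; either way up or round is the same. Two or three are present, each lying flat in its own channel of the stand; a missing one is absent.
- plate2_c (a point): A thin flat copper test plate, 70 (its x) x 44 (its y) x 4 mm (its z), about 100 g; the point is the plate's centre. All plates are alike; either way up or round is the same. Two or three are present, each lying flat in its own channel of the stand; a missing one is absent.
- stand: Fixed white tip-up stand, 90 x 240 mm, origin on the bench; channels at its y = -84, 0, 84 mm, ramps face its -x. Each is 48 mm wide between cheeks 42 mm high, so a plate lying flat in it (top at 42 mm) cannot be gripped. Plates lie along x: the rear 38 mm (x = 0 to 38) rests on a ledge, the front 32 mm (x = -32 to 0) hangs over a ramp; the front is open.
- stand_ridge (a point): Point on the ridge (stand x = 0, y = 0, 38 mm up) where the ledge ends and a 50 degree ramp falls towards the stand's -x. Push a plate's front end down some 25 mm at x = -26 mm or beyond: it tips, slides 10 mm down onto a toe and stays leaning at 50 degrees, its rear end about 60 mm above the bench, 18 mm clear of the cheeks, to be gripped across its 44 mm width.
- rack: Fixed sloped rack, base 130 x 250 x 12 mm, with three bays 95 mm apart in a row along y. Each bay is a 45 degree rib rising towards the rack's +x, 30 mm wide (narrower than a plate, so fingers pass beside it; 14 mm wide behind the plate). Any plate may go in any bay. Any laid plate slides down to the toe by itself.
- bay0_seat (a point): Where a plate's centre belongs in this bay: x points up along the rib, y across, z out of the rib, whose surface is 2 mm below the point. 35 mm down from the point a toe, standing 8 mm out of the rib, stops the plate; side stubs 49 mm apart guide its lowest 14 mm only.
- cap0 (a joint): Cap of this bay, sliding along the rib: 0 = fully home, its 30 mm wide mouth over the plate's top 10 mm with 2 mm to spare; 0.030 m = pulled fully back up the slope. A plate can be laid in only with the cap beyond 0.018. Takes about 5 N to move, stays where left; found between 0 and 0.010.
- cap0_grip (a point): Grip point on this cap's upright white fin (22 mm wide along the bay's y, 20 mm long, 36 mm tall): on its mid-plane, 16 mm below its top, 28 mm above the rib, which is only 14 mm wide here, so fingertips pass beside it. Pinch from above across the 22 mm and pull or push along the bay's x axis (45 degrees).
- bay1_seat (a point): Where a plate's centre belongs in this bay: x points up along the rib, y across, z out of the rib, whose surface is 2 mm below the point. 35 mm down from the point a toe, standing 8 mm out of the rib, stops the plate; side stubs 49 mm apart guide its lowest 14 mm only.
- cap1 (a joint): Cap of this bay, sliding along the rib: 0 = fully home, its 30 mm wide mouth over the plate's top 10 mm with 2 mm to spare; 0.030 m = pulled fully back up the slope. A plate can be laid in only with the cap beyond 0.018. Takes about 5 N to move, stays where left; found between 0 and 0.010.
- cap1_grip (a point): Grip point on this cap's upright white fin (22 mm wide along the bay's y, 20 mm long, 36 mm tall): on its mid-plane, 16 mm below its top, 28 mm above the rib, which is only 14 mm wide here, so fingertips pass beside it. Pinch from above across the 22 mm and pull or push along the bay's x axis (45 degrees).
- bay2_seat (a point): Where a plate's centre belongs in this bay: x points up along the rib, y across, z out of the rib, whose surface is 2 mm below the point. 35 mm down from the point a toe, standing 8 mm out of the rib, stops the plate; side stubs 49 mm apart guide its lowest 14 mm only.
- cap2 (a joint): Cap of this bay, sliding along the rib: 0 = fully home, its 30 mm wide mouth over the plate's top 10 mm with 2 mm to spare; 0.030 m = pulled fully back up the slope. A plate can be laid in only with the cap beyond 0.018. Takes about 5 N to move, stays where left; found between 0 and 0.010.
- cap2_grip (a point): Grip point on this cap's upright white fin (22 mm wide along the bay's y, 20 mm long, 36 mm tall): on its mid-plane, 16 mm below its top, 28 mm above the rib, which is only 14 mm wide here, so fingertips pass beside it. Pinch from above across the 22 mm and pull or push along the bay's x axis (45 degrees).
- start (a joint): Start lever of the weighted (1.5 kg, loose) switch box: 0 = off, leaning to the box's -x side; 1.0 rad = on, leaning to +x. Light (about 1 N at the knob), stays where left; found between 0 and 0.15.
- start_tip (a point): Centre of the 26 mm red ball on the start lever, 70 mm from its pivot, which is 22 mm above the bench at the centre of a 70 x 50 x 25 mm box. The horizontal part of the point's x axis is the direction in which the lever is thrown on.
- mouse: Bystander, not to be disturbed: black computer mouse, 100 x 60 x 30 mm; origin at the centre of its underside.
- block_a: Bystander, not to be disturbed: aluminium block, 50 x 32 x 28 mm; origin at the centre of its underside.
- block_b: Bystander, not to be disturbed: aluminium cube, 36 mm; origin at the centre of its underside.
- tape: Bystander, not to be disturbed: yellow tape ring lying flat, 90 mm across, 20 mm high; origin at the centre of its underside.
- beaker: Bystander, not to be disturbed: glass beaker, 66 mm across, 85 mm tall; origin at the centre of its underside.
- driver: Bystander, not to be disturbed: screwdriver lying on the bench, its handle towards its -x; origin at the underside of its middle.
There are look-alikes about, which are no part of the job. What is shaped like the part that bears plate2_c but yellow is not meant.

How it is judged:
By the outcome, as a careful person would: the job done as asked, in the order asked, and still so for the second after the job is handed in, with the robot touching nothing.
Of plate0, plate1, plate2 only 2 to 3 are there at a start; the rules pass over those that are not, and their reading is None.
At some moment in a run one of start_base may be knocked a few centimetres aside while the robot is not near it.
Once in a run the grip may slacken for a moment while it holds something.
It also fails if it takes over 210 s, if anything falls off the work surface, if the arm or the gripper's body presses on something with over 40 N, if the wrist force passes 120 N, or if a joint passes its speed limit or range.

### The arm

A 6-joint arm with a two-finger parallel gripper is mounted at the origin on the work surface. World frame = base frame: x ahead of the robot, y to its left, z up, the work surface at z = 0. Lengths are in m, angles in rad, forces in N, time in s.
With the tool pointing down it reaches from about 0.35 to 0.975 m from the base axis. Payload 4.9 kg.
Tool frame: the origin (TCP) lies at the very end of the fingers, on their centre line; the grasp point (between the pads) lies 19 mm behind it; z points along the fingers, y is the line along which they close (so a half turn about z gives the same grasp; the last joint's range is limited). The gripper opens to 85 mm and grips with 20 to 120 N. Pads are 22 mm wide; open, the fingers measure 114 mm over their backs; the gripper's body (76 mm by 85 mm) begins 54 mm behind the grasp point. The pads swing forward as they close: fully open they stand 13 mm farther back than shut.
Start: joints at [-1.334, 0.053, 1.613, -0, 1.476, -0.119], TCP at [0.218, -0.586, 0.231] pointing down, gripper open.
Joint ranges: [-3.01, 3.01], [-1.01, 2.22], [0.06, 2.58], [-1.02, 4.17], [0.09, 2.62], [-3.14, 3.14]. Speed limits (rad/s): [2.57, 2.57, 3.14, 3.14, 3.14, 3.14].

### API

Orientations are given as a unit quaternion [w, x, y, z].
In Python, from plant import manip gives the robot as it stands.
- The arm moves only by the tool play_rows, never from a script. Its argument "series" is a list that holds one entry, the list of rows, each a list of 7 numbers: the shift along the world's x, y, z in m, then the turn, a rotation vector about the world's x, y, z in degrees, then the opening, from 0 (shut) to 1 (fully open). In form: [[[dx, dy, dz, rx, ry, rz, grip], ...]]. A call has 1 to 10 rows; each row shifts and turns the commanded pose from where the row before left it; what a row does not reach is not made up. A row lasts 1/10 s, in which the tool goes at most 50 mm and 8.59 degrees, less where a joint would pass 70% of its speed; a pose out of reach is approached as far as the arm can. A call with a gripper value outside its range is refused whole. The fingers move at their own pace and stop on an object; the grip force is fixed at half the most. Time passes only in rows, so rows that do not move let the fingers close. It gives the time, the measured TCP pose, the force, the opening and the grip force at its end, in the units of the state.
- manip.state(): the state, without advancing time (a new reading comes with each control period).
- manip.grab_frame(name): name is "side" or "top" or "wrist"; returns a dict with "frame" (384x512x3 uint8, blue, green, red), "mtx" (3x3 intrinsics, pixels), "k1" (the pictures are not rectified: a ray, as slopes to the right and down, at radius r is drawn at 1 + k1 r^2 times it, then the intrinsics apply), "R" (3x3) and "t" (3): a world point X has camera coordinates R X + t. Camera axes: x right, y down, z forward; pixel columns grow to the right and rows downward; lengths in m; the calibration is good to about 2 mm. A picture is of the moment at which its call begins. There is no depth.
- manip.job_done(): hands the job in; it is judged then, once.
The state is a dict: "time": time; "joint_pos": joint angles; "joint_vel": joint speeds; "joint_efforts": joint torques, N m; "tool_pos": TCP position; "tool_rot": TCP orientation; "contact_force": force on the tool from outside, world axes, zero at the start; "ft_torque": the same for the moment, N m; "gripper_width": opening from 0.0 (shut) to 1.0 (fully open); "grasp_force": force on a finger pad.
Only numpy, scipy, OpenCV 4.12 (cv2) and the standard library are available. Lean on these libraries where they do the work, as an engineer would, in place of code of your own. Each camera call takes 0.05 s, during which the arm holds its last target. There are 200 camera calls.

## Working session

There is one attempt and no reset: what is moved stays moved. The work goes in short steps, Python scripts to look and compute and a tool call to move; the robot and the scene stay as the last step left them, time stands still between calls to the robot, and variables do not carry over. Pictures are saved under pics/ and viewed, at most 14 in all, crops included, and the job is handed in when it is done.

Besides the shell and the picture viewer there is one more tool, called after "Call:" by a JSON object that holds its "fn" and its "kwargs". play_rows: Moves the arm, as the interface text tells. Its arguments: {"type":"object","properties":{"series":{"type":"array"}},"required":["series"]}

```bash
mkdir -p pics; cat > h.py <<'E'
import numpy as np, cv2
from plant import manip
def grab(n,save=None):
    f=manip.grab_frame(n)
    for k in("mtx","R","t"): f[k]=np.array(f[k],float)
    f["t"]=f["t"].ravel(); f["frame"]=np.array(f["frame"])
    if save: cv2.imwrite("pics/"+save,f["frame"])
    return f
def dist(f): return np.array([f["k1"],0,0,0,0],float)
def ray(f,p):
    u=cv2.undistortPoints(np.array([[p]],float),f["mtx"],dist(f))[0,0]
    d=f["R"].T@np.array([u[0],u[1],1.]); return -f["R"].T@f["t"], d/np.linalg.norm(d)
def onz(f,p,z):
    c,d=ray(f,p); return c+d*(z-c[2])/d[2]
def two(f,p,g,q):
    a,d=ray(f,p); b,e=ray(g,q)
    s=np.linalg.lstsq(np.array([d,-e]).T,b-a,rcond=None)[0]
    x,y=a+s[0]*d,b+s[1]*e; return (x+y)/2,np.linalg.norm(x-y)
def proj(f,X):
    return cv2.projectPoints(np.array(X,float).reshape(-1,3),cv2.Rodrigues(f["R"])[0],f["t"],f["mtx"],dist(f))[0][:,0]
E
python3 - <<'E'
from h import *
for n in("top","side","wrist"):
    f=grab(n,n+"0.png"); print(n,(-f["R"].T@f["t"]).round(3),f["R"][2].round(2),f["mtx"][0,0],f["k1"])
    cv2.imwrite(f"pics/{n}0b.png",cv2.resize(f["frame"],(800,600)))
print(manip.state())
E
```

```text
top [ 0.372 -0.005  1.313] [ 0.12  0.02 -0.99] 436.8361206178867 0.05903427169178678
side [-0.015  0.668  1.019] [ 0.43 -0.54 -0.73] 450.7929351384683 0.015932716793390228
wrist [ 0.286 -0.56   0.373] [-0.27 -0.1  -0.96] 278.54621424861523 -0.059045624079588764
{'time': 0.15, 'joint_pos': array([-1.33401996e+00,  5.32303379e-02,  1.61399564e+00,  4.61785526e-05,
        1.47599581e+00, -1.19005983e-01]), 'joint_vel': array([ 0.00095553, -0.00109016, -0.00356592,  0.00053864,  0.00110396,
        0.0010863 ]), 'joint_efforts': array([ 5.52064394e-04, -3.94240665e+01, -3.70722306e+01, -1.95318657e-04,
        4.62618627e-03,  4.43208052e-06]), 'tool_pos': array([ 0.21759543, -0.58537494,  0.23031968]), 'tool_rot': array([-8.14506881e-04,  9.84219110e-01,  1.76952193e-01, -2.49941882e-05]), 'contact_force': array([-0.66843853, -0.55444512, -0.18514746]), 'ft_torque': array([0.01056962, 0.04520313, 0.0362449 ]), 'grasp_force': 0.0, 'gripper_width': 1.0004007363686385}
```

View pics/top0b.png

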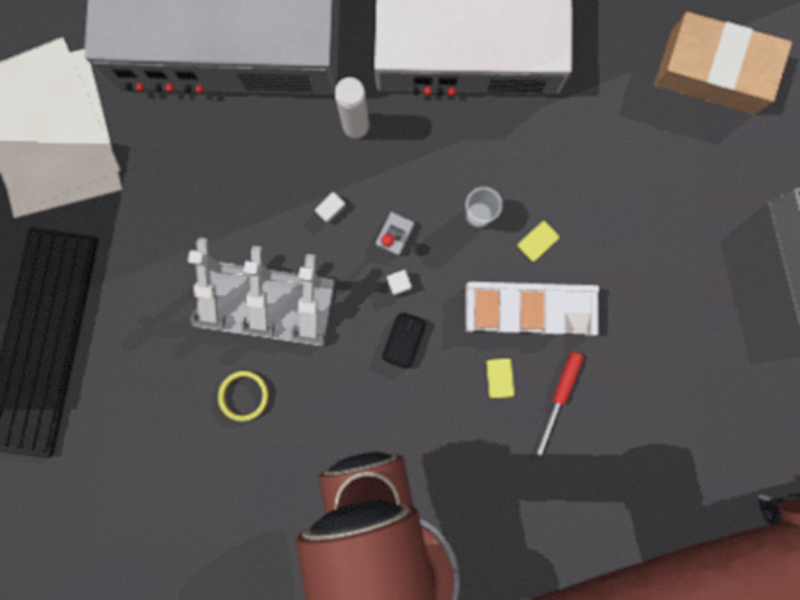

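View pics/side0b.png

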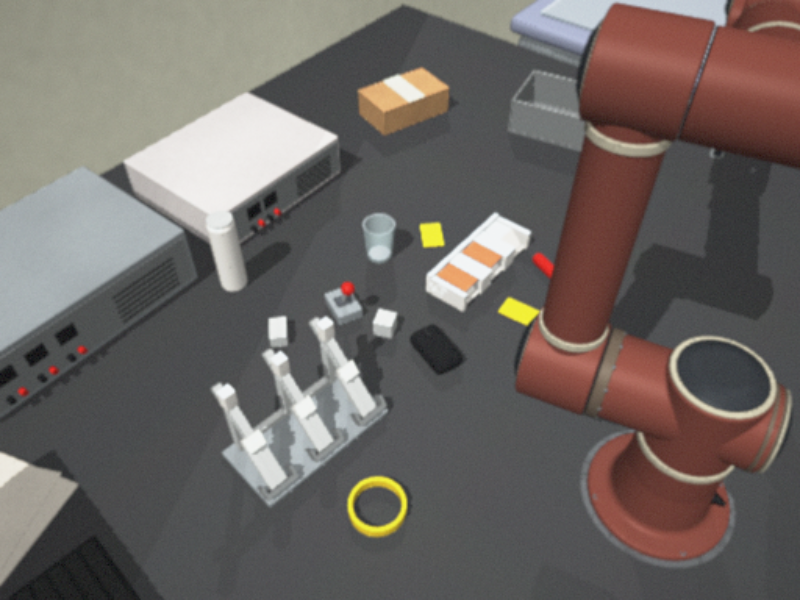

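Top view: two plates at (487,308) and (532,310), with the third channel (575,315) empty. The rack is at (262,305), the lever ball at (388,240), and the yellow look-alikes lie loose on the bench. Next I'll get rough positions, then closer looks with the wrist camera.

```bash
python3 - <<'E'
from h import *
from scipy.spatial.transform import Rotation as R
f=grab("top"); s=grab("side"); k=.64
for n,p,z in [("stTL",(467,283),.042),("stTR",(599,287),.042),("stBL",(467,333),.042),("stBR",(598,334),.042),
 ("pl",(487,308),.042),("pl",(532,310),.042),("rkBL",(191,326),.012),("rkBR",(322,344),.012),("rkTR",(333,280),.012),("beak",(483,207),.05),("mouse",(404,340),.03),("tape",(243,396),.02),("blk",(399,282),.036),("blk2",(330,207),.028),("bottle",(350,85),.1),("box",(395,232),.025)]:
    print(n,onz(f,(p[0]*k,p[1]*k),z).round(3))
def red(F):
    h=cv2.cvtColor(F["frame"],cv2.COLOR_BGR2HSV); m=((h[...,0]<8)|(h[...,0]>172))&(h[...,1]>150)&(h[...,2]>90)
    n,l,st,c=cv2.connectedComponentsWithStats(m.astype('uint8')); return [(st[i,4],c[i].round(1)) for i in range(1,n) if 10<st[i,4]<300]
print(red(f),red(s))
print(two(f,(388*k,240*k),s,(347*k,288*k)))
# tool->cam
T=manip.state(); w=grab("wrist"); Rt=R.from_quat(np.roll(T["tool_rot"],-1)).as_matrix()
cpos=-w["R"].T@w["t"]; print("cam in tool",Rt.T@(cpos-T["tool_pos"]),"fwd",Rt.T@w["R"][2],"right",Rt.T@w["R"][0]); print(Rt)
E
```

```text
stTL [ 0.541 -0.123  0.042]
stTR [ 0.539 -0.368  0.042]
stBL [ 0.448 -0.124  0.042]
stBR [ 0.452 -0.365  0.042]
pl [ 0.495 -0.161  0.042]
pl [ 0.493 -0.244  0.042]
rkBL [0.45  0.399 0.012]
rkBR [0.422 0.148 0.012]
rkTR [0.545 0.132 0.012]
beak [ 0.685 -0.151  0.05 ]
mouse [ 0.432 -0.007  0.03 ]
tape [0.321 0.291 0.02 ]
blk [0.541 0.004 0.036]
blk2 [0.684 0.141 0.028]
bottle [0.898 0.104 0.1  ]
box [0.639 0.015 0.025]
[(np.int32(19), array([88.8, 55.3])), (np.int32(22), array([107.9,  55.9])), (np.int32(18), array([127.3,  56.4])), (np.int32(20), array([273.1,  58. ])), (np.int32(18), array([288.5,  58.2])), (np.int32(38), array([247.8, 153.1])), (np.int32(299), array([363.2, 241.3]))] [(np.int32(11), array([176.9, 135.2])), (np.int32(12), array([166.8, 142.1])), (np.int32(124), array([347.7, 168.9])), (np.int32(54), array([222.2, 184.2])), (np.int32(19), array([ 52. , 223.4])), (np.int32(23), array([ 33.7, 236.4])), (np.int32(24), array([ 14.3, 250.1]))]
(array([0.61264169, 0.02713199, 0.08718934]), np.float64(0.003978669342363886))
cam in tool [ 0.07273094 -0.00055171 -0.14319338] fwd [-2.82719664e-01  7.89778680e-05  9.59202578e-01] right [-4.11020673e-04  9.99999895e-01 -2.03483071e-04]
[[ 9.37367863e-01  3.48340977e-01 -2.31468686e-04]
 [ 3.48341035e-01 -9.37367383e-01  9.55313278e-04]
 [ 1.15803564e-04 -9.76110007e-04 -9.99999517e-01]]
```

Call:
{"fn": "play_rows", "kwargs": {"series": [[[0.022,0.034,0.005,0,0,-2,0],[0.022,0.034,0.005,0,0,-2,0],[0.022,0.034,0.005,0,0,-2,0],[0.022,0.034,0.005,0,0,-2,0],[0.022,0.034,0.005,0,0,-2,0],[0.022,0.034,0.005,0,0,-2,0],[0.022,0.034,0.005,0,0,-2,0],[0.022,0.034,0.005,0,0,-2,0],[0.022,0.034,0.005,0,0,-2,0],[0.022,0.034,0.005,0,0,-2,0]]]}}

```text
time: 1.3
tool_pos: [0.4383, -0.2443, 0.2817]
tool_rot: [0.0, 1.0, 0.003, 0.0]
contact_force: [1.0, -0.8, -0.2]
gripper_width: 0.001
grasp_force: 0.0
```

Call:
{"fn": "play_rows", "kwargs": {"series": [[[0,0,0,0,0,0,0],[0,0,0,0,0,0,0],[0,0,0,0,0,0,0]]]}}

```text
time: 1.6
tool_pos: [0.4373, -0.2464, 0.281]
tool_rot: [0.0, 1.0, 0.003, -0.0]
contact_force: [0.2, 0.1, 1.1]
gripper_width: -0.001
grasp_force: 0.0
```

```bash
python3 - <<'E'
from h import *
f=grab("wrist","w1.png"); cv2.imwrite("pics/w1b.png",cv2.resize(f["frame"],(800,600)))
h=cv2.cvtColor(f["frame"],cv2.COLOR_BGR2HSV); m=(h[...,0]>4)&(h[...,0]<18)&(h[...,1]>90)&(h[...,2]>90)
cs,_=cv2.findContours(m.astype('uint8'),cv2.RETR_EXTERNAL,2)
for c in cs:
    if cv2.contourArea(c)>300:
        b=cv2.boxPoints(cv2.minAreaRect(c)); P=np.array([onz(f,q,.042) for q in b])
        print(b.round(0).tolist(),P.mean(0).round(4),[np.linalg.norm(P[i]-P[i-1]).round(4) for i in range(4)],(P[1]-P[0]).round(4),(P[2]-P[1]).round(4))
print(manip.state()["tool_pos"],manip.state()["tool_rot"])
E
```

```text
[[237.0, 94.0], [269.0, 94.0], [269.0, 147.0], [237.0, 147.0]] [ 0.4972 -0.2429  0.042 ] [np.float64(0.069), np.float64(0.0417), np.float64(0.069), np.float64(0.0437)] [ 0.0002 -0.0417  0.    ] [-0.069  -0.0013  0.    ]
[[173.0, 93.0], [206.0, 92.0], [207.0, 146.0], [174.0, 147.0]] [ 0.4983 -0.1587  0.042 ] [np.float64(0.0703), np.float64(0.0434), np.float64(0.07), np.float64(0.0455)] [ 0.0008 -0.0434  0.    ] [-0.07   0.001  0.   ]
[ 0.43710043 -0.24662794  0.28092617] [-6.24008505e-05  9.99996247e-01  2.71769834e-03 -3.41812141e-04]
```

View pics/w1b.png

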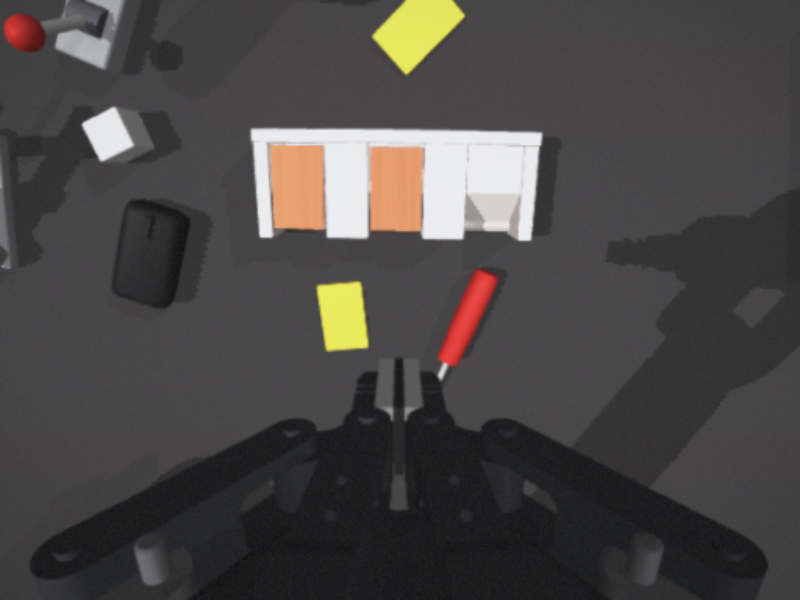

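Stand seen from the wrist: plates at (298,188) and (397,188), empty channel on the right, ramps facing −x (image bottom). Sizes (70 x 44) and spacing (84 mm) check out. First I'll press the plate at y = -0.243.

Call:
{"fn": "play_rows", "kwargs": {"series": [[[0.006,0.001,-0.04,0,0,0,0],[0.006,0.001,-0.04,0,0,0,0],[0.006,0.001,-0.04,0,0,0,0],[0.005,0.001,-0.04,0,0,0,0],[0,0,-0.03,0,0,0,0],[0,0,-0.03,0,0,0,0],[0,0,0,0,0,0,0]]]}}

```text
time: 2.35
tool_pos: [0.4567, -0.2405, 0.0561]
tool_rot: [-0.003, 1.0, 0.002, -0.004]
contact_force: [-0.6, 0.7, -0.7]
gripper_width: 0.001
grasp_force: 0.0
```

Call:
{"fn": "play_rows", "kwargs": {"series": [[[0,0,-0.006,0,0,0,0],[0,0,-0.005,0,0,0,0],[0,0,-0.005,0,0,0,0],[0,0,-0.005,0,0,0,0],[0,0,-0.005,0,0,0,0]]]}}

```text
time: 2.85
tool_pos: [0.4611, -0.2421, 0.0357]
tool_rot: [0.0, 1.0, 0.003, 0.001]
contact_force: [0.3, -0.1, -0.1]
gripper_width: -0.003
grasp_force: 0.0
```

Call:
{"fn": "play_rows", "kwargs": {"series": [[[0,0,-0.004,0,0,0,0],[0,0,-0.004,0,0,0,0],[0,0,-0.004,0,0,0,0],[0,0,-0.003,0,0,0,0],[0,0,0,0,0,0,0]]]}}

```text
time: 3.35
tool_pos: [0.4603, -0.2416, 0.0197]
tool_rot: [-0.0, 1.0, 0.003, -0.0]
contact_force: [-0.2, -0.2, -0.4]
gripper_width: -0.003
grasp_force: 0.0
```

```bash
python3 - <<'E'
from h import *
f=grab("wrist","w2.png"); cv2.imwrite("pics/w2b.png",cv2.resize(f["frame"],(640,480)))
E
```

```text
(no output)
```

View pics/w2b.png

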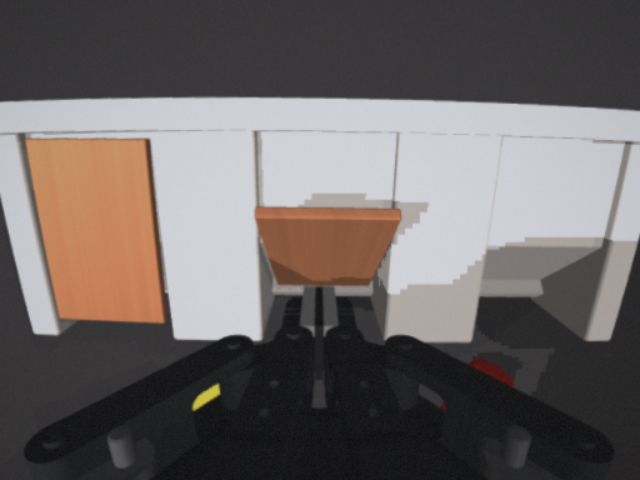

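The middle plate has tipped: it leans with its rear edge up (edge at (328,213)). Now the second one.

Call:
{"fn": "play_rows", "kwargs": {"series": [[[-0.006,0,0.02,0,0,0,0],[-0.006,0,0.03,0,0,0,0],[0,0.02,0.02,0,0,0,0],[0,0.044,0,0,0,0,0],[0.006,0.02,0,0,0,0,0],[0.006,0,-0.01,0,0,0,0],[0,0,-0.025,0,0,0,0],[0,0,-0.005,0,0,0,0],[0,0,0,0,0,0,0]]]}}

```text
time: 4.3
tool_pos: [0.4596, -0.1579, 0.0487]
tool_rot: [-0.001, 1.0, 0.003, -0.002]
contact_force: [0.4, -0.6, -0.1]
gripper_width: 0.002
grasp_force: 0.0
```

Call:
{"fn": "play_rows", "kwargs": {"series": [[[0,0,-0.005,0,0,0,0],[0,0,-0.005,0,0,0,0],[0,0,-0.005,0,0,0,0],[0,0,-0.005,0,0,0,0],[0,0,-0.004,0,0,0,0],[0,0,-0.004,0,0,0,0],[0,0,-0.003,0,0,0,0],[0,0,0,0,0,0,0]]]}}

```text
time: 5.1
tool_pos: [0.4603, -0.1576, 0.0187]
tool_rot: [-0.0, 1.0, 0.003, -0.0]
contact_force: [-0.1, -0.1, 0.1]
gripper_width: -0.005
grasp_force: 0.0
```

Call:
{"fn": "play_rows", "kwargs": {"series": [[[-0.01,0,0.02,0,0,0,0],[-0.01,0,0.03,0,0,0,0.5],[0,0,0.04,0,0,0,0.8],[0,0,0.04,0,0,0,0.8],[0,0,0.02,0,0,0,0.8],[0,-0.03,0,0,0,0,0.8],[0,0,0,0,0,0,0.8],[0,0,0,0,0,0,0.8]]]}}

```text
time: 5.9
tool_pos: [0.4406, -0.1879, 0.1693]
tool_rot: [-0.0, 1.0, 0.003, -0.0]
contact_force: [-0.2, 0.3, 0.5]
gripper_width: 0.803
grasp_force: 0.0
```

```bash
python3 - <<'E'
from h import *
f=grab("wrist","w3.png"); cv2.imwrite("pics/w3b.png",cv2.resize(f["frame"],(640,480)))
s=manip.state(); print(s["tool_pos"],s["tool_rot"])
h=cv2.cvtColor(f["frame"],cv2.COLOR_BGR2HSV); m=(h[...,0]>3)&(h[...,0]<18)&(h[...,1]>90)&(h[...,2]>40)
cs,_=cv2.findContours(m.astype('uint8'),cv2.RETR_EXTERNAL,2)
for c in cs:
    if cv2.contourArea(c)>300:
        c=c[:,0]; r0=c[:,1].min(); e=c[c[:,1]<=r0+2]; a,b=[e[:,0].min(),r0],[e[:,0].max(),r0]
        P=[onz(f,q,.0612) for q in (a,b)]; print(a,b,P,np.linalg.norm(P[0]-P[1]))
E
```

```text
[ 0.44039824 -0.18747161  0.1688212 ] [-4.54723641e-04  9.99994783e-01  3.17578015e-03 -3.75786299e-04]
[np.int32(295), np.int32(112)] [np.int32(343), np.int32(112)] [array([ 0.51286035, -0.22169629,  0.0612    ]), array([ 0.51341562, -0.26384959,  0.0612    ])] 0.04215695858287381
[np.int32(198), np.int32(111)] [np.int32(246), np.int32(111)] [array([ 0.51334597, -0.13718858,  0.0612    ]), array([ 0.51339675, -0.17902825,  0.0612    ])] 0.04183969657131042
```

View pics/w3b.png

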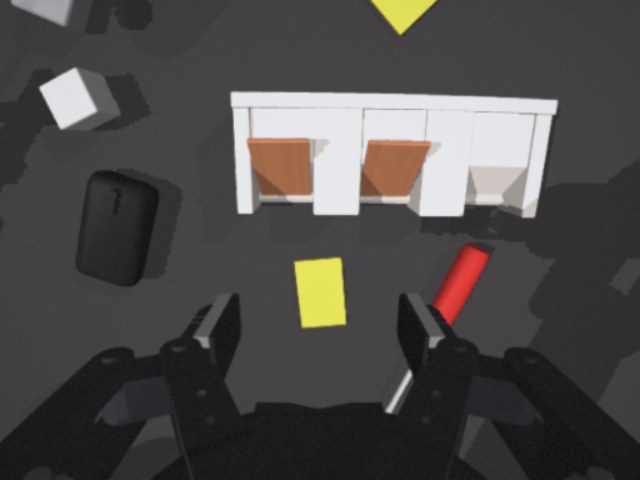

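Both plates lean properly. Rear edges are at x≈0.513 (expected 0.512) and y = -0.243 and -0.158. Now I'll look at the rack.

Call:
{"fn": "play_rows", "kwargs": {"series": [[[-0.002,0.045,0.018,0,0,-0.7,0.8],[-0.002,0.046,0.018,0,0,-0.7,0.8],[-0.002,0.046,0.018,0,0,-0.7,0.8],[-0.002,0.046,0.018,0,0,-0.7,0.8],[-0.002,0.046,0.018,0,0,-0.7,0.8],[-0.002,0.046,0.018,0,0,-0.7,0.8],[-0.002,0.046,0.018,0,0,-0.7,0.8],[-0.002,0.046,0.018,0,0,-0.7,0.8],[-0.002,0.046,0.018,0,0,-0.7,0.8],[-0.002,0.046,0.018,0,0,0,0.8]]]}}

```text
time: 6.95
tool_pos: [0.4194, 0.2735, 0.3493]
tool_rot: [0.0, 0.999, -0.051, -0.0]
contact_force: [1.5, -0.1, 0.4]
gripper_width: 0.801
grasp_force: 0.0
```

Call:
{"fn": "play_rows", "kwargs": {"series": [[[0,0,0,0,0,0,0.8],[0,0,0,0,0,0,0.8],[0,0,0,0,0,0,0.8]]]}}

```text
time: 7.25
tool_pos: [0.4202, 0.2707, 0.348]
tool_rot: [0.001, 0.999, -0.052, -0.001]
contact_force: [0.7, -0.0, 0.9]
gripper_width: 0.799
grasp_force: 0.0
```

```bash
python3 - <<'E'
from h import *
f=grab("wrist","w4.png"); g=grab("side","s4.png")
cv2.imwrite("pics/w4b.png",cv2.resize(f["frame"],(800,600)))
s=manip.state(); print(s["tool_pos"],s["tool_rot"])
c=g["frame"][190:330,130:260]; cv2.imwrite("pics/s4b.png",cv2.resize(c,None,fx=4,fy=4,interpolation=2))
E
```

```text
[0.42050495 0.2701038  0.34816572] [ 4.55617600e-04  9.98626024e-01 -5.23952289e-02 -7.72744814e-04]
```

View pics/w4b.png

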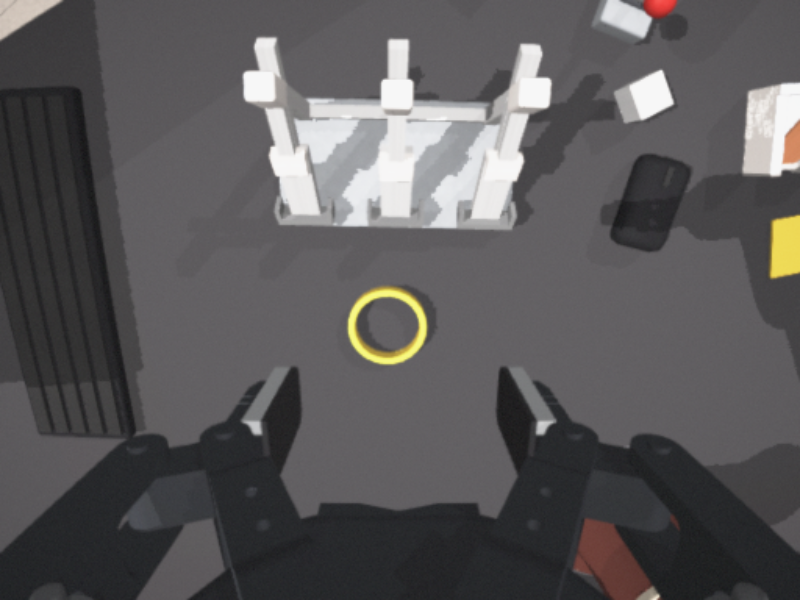

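View pics/s4b.png

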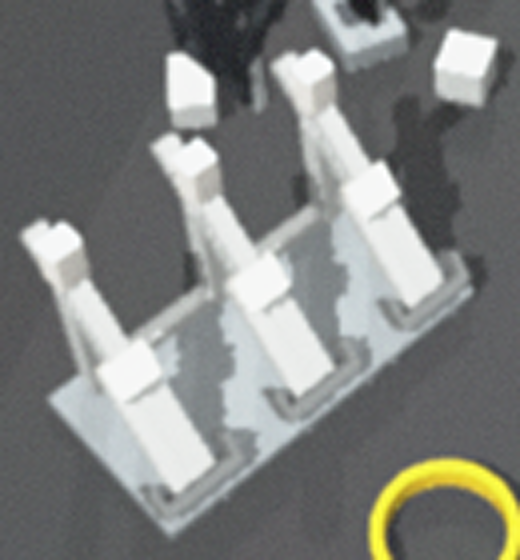

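The rack has three bays: fin tops at (262,88), (397,95) and (535,93), with the caps' mouths lower at about (290,160), (397,163) and (503,163). Next I'll triangulate these.

```bash
python3 - <<'E'
from h import *
# use saved images w/ fresh calibration (arm has not moved)
f=grab("wrist"); g=grab("side")
W=lambda x,y:(x*.64,y*.64); S=lambda x,y:(130+x/4,190+y/4)
for n,a,b in [("rib bot L",(381,215),(302,398)),("rib bot R",(411,216),(335,372)),
 ("fin1 top ctr",(397,92),(197,158)),("fin0? top",(262,83),(62,243)),("fin2 top",(535,90),(314,73)),
 ("baseFL",(277,224),(172,530)),("baseFR",(514,228),(470,290))]:
    X,e=two(f,W(*a),g,S(*b)); print(n,X.round(4),round(e,4))
A,B=onz(f,W(277,222),.012),onz(f,W(514,229),.012); print(A,B,np.linalg.norm(A-B),np.degrees(np.arctan2(B[0]-A[0],A[1]-B[1])))
E
```

```text
rib bot L [0.4509 0.284  0.0205] 0.004
rib bot R [0.4475 0.254  0.017 ] 0.0006
fin1 top ctr [0.5471 0.2568 0.1603] 0.0034
fin0? top [0.5629 0.35   0.1623] 0.0039
fin2 top [0.541  0.1585 0.1537] 0.0008
baseFL [0.4527 0.3968 0.0181] 0.0056
baseFR [0.4231 0.1441 0.0073] 0.0067
[0.45627742 0.40022924 0.012     ] [0.42124578 0.14218701 0.012     ] 0.26040931045437454 -7.731170272469202
```

Call:
{"fn": "play_rows", "kwargs": {"series": [[[0.0,0,0,0,0,-0.5,0.8],[0.008,0,-0.014,-0.64,-5.6,0,0.8],[0.008,-0.001,-0.014,-0.64,-5.6,0,0.8],[0.008,-0.001,-0.014,-0.64,-5.6,0,0.8],[0.008,-0.001,-0.014,-0.64,-5.6,0,0.8],[0.008,-0.001,-0.014,-0.64,-5.6,0,0.8],[0.008,-0.001,-0.014,-0.64,-5.6,0,0.8],[0.008,-0.001,-0.014,-0.64,-5.6,0,0.8],[0.008,0,-0.014,-0.64,-5.6,0,0.8],[0,0,0,0,0,0,0.8]]]}}

```text
time: 8.45
tool_pos: [0.4819, 0.2636, 0.231]
tool_rot: [0.025, 0.924, -0.051, 0.379]
contact_force: [0.2, 0.0, -1.9]
gripper_width: 0.799
grasp_force: 0.0
```

Call:
{"fn": "play_rows", "kwargs": {"series": [[[0,0,0,0,0,0,0.8],[0,0,0,0,0,0,0.8],[0,0,0,0,0,0,0.8]]]}}

```text
time: 8.75
tool_pos: [0.4859, 0.2654, 0.2401]
tool_rot: [0.021, 0.922, -0.052, 0.384]
contact_force: [0.8, -0.0, 0.3]
gripper_width: 0.798
grasp_force: 0.0
```

```bash
python3 - <<'E'
from h import *
f=grab("wrist","w5.png")
cv2.imwrite("pics/w5b.png",cv2.resize(f["frame"],(800,600)))
s=manip.state(); print(s["tool_pos"],s["tool_rot"],s["joint_pos"].round(2),s["contact_force"])
E
```

```text
[0.48571416 0.26541487 0.23969376] [ 0.02138638  0.92173036 -0.05241225  0.38367788] [ 0.6  -0.46  2.18 -0.64  0.88  2.56] [ 0.36999739 -0.0978768  -0.30334077]
```

View pics/w5b.png

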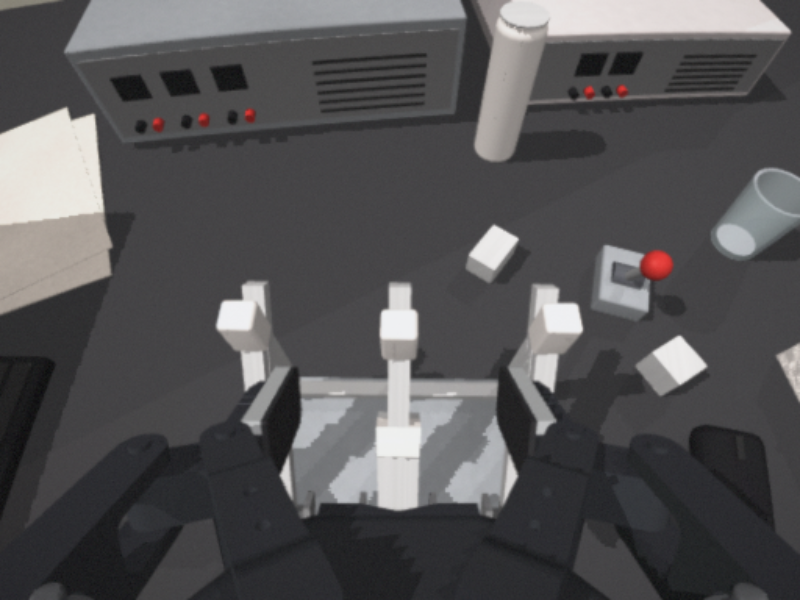

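The tilted pose is reachable. The middle fin's top is at (399,326), with the neighbours at (240,316) and (561,322). I'll triangulate the bright top faces between this and the previous wrist view.

```bash
cat > cal.py <<'E'
from h import *
from scipy.spatial.transform import Rotation as R
def wcal(pos,q,f):  # wrist calib from tool pose (fixed mount), for older pictures
    Rt=R.from_quat(np.roll(q,-1)).as_matrix()
    return Rt
def bright(im,th,lo=15,hi=900):
    h=cv2.cvtColor(im,cv2.COLOR_BGR2HSV); m=((h[...,2]>th)&(h[...,1]<40)).astype('uint8')
    n,l,st,c=cv2.connectedComponentsWithStats(m); return [(c[i].round(1),st[i].tolist()) for i in range(1,n) if lo<st[i,4]<hi]
E
python3 - <<'E'
from cal import *
f=grab("wrist"); s=manip.state(); Rt=R.from_quat(np.roll(s["tool_rot"],-1)).as_matrix()
RX=f["R"]@Rt; cp=Rt.T@(-f["R"].T@f["t"]-s["tool_pos"])   # tool->cam
q4=[4.55617600e-04,9.98626024e-01,-5.23952289e-02,-7.72744814e-04]; p4=np.array([0.42050495,0.2701038,0.34816572])
R4=R.from_quat(np.roll(q4,-1)).as_matrix(); g=dict(f); g["R"]=RX@R4.T; g["t"]=-g["R"]@(p4+R4@cp)
np.savez("w4cal.npz",R=g["R"],t=g["t"])
for n in("w4.png","w5.png"):
    im=cv2.imread("pics/"+n); print(n); v=cv2.cvtColor(im,cv2.COLOR_BGR2HSV)[...,2]
    for th in(225,): 
        for c,st in bright(im,th): 
            if 130<c[0]<380: print(th,c,st)
E
```

```text
w4.png
225 [167.4  47.2] [156, 25, 23, 40, 602]
225 [249.5  54.5] [216, 26, 48, 50, 784]
225 [340.1  51.2] [331, 29, 21, 40, 608]
225 [205.4  71.3] [201, 69, 9, 5, 22]
225 [280.7  72.8] [262, 69, 41, 8, 211]
225 [207.2  86.8] [190, 77, 38, 27, 601]
w5.png
225 [326.2  19.5] [320, 14, 15, 10, 50]
225 [315.8 157.7] [302, 145, 29, 27, 414]
225 [150.9 201.3] [139, 192, 24, 19, 368]
225 [359.5 203.2] [348, 194, 24, 19, 396]
225 [254.6 207.3] [244, 198, 22, 19, 401]
225 [254.3 281.9] [241, 273, 28, 19, 520]
```

```bash
python3 - <<'E'
from cal import *
f=grab("wrist"); z=np.load("w4cal.npz"); g=dict(f); g["R"],g["t"]=z["R"],z["t"]
im=cv2.imread("pics/w4.png")
for th in(240,248):
  for c,st in bright(im,th):
    if 130<c[0]<380: print(th,c,st)
d=[ray(f,p)[1] for p in([150.9,201.3],[254.6,207.3],[359.5,203.2])]; o=ray(f,[0,0])[0]
# depth from 95 mm spacing assuming common plane normal to camera axis
for i,dd in enumerate(d):
    k=f["R"][2]@dd; print(i,dd.round(4))
a=[dd/(f["R"][2]@dd) for dd in d]; D=.19/np.linalg.norm(a[0]-a[2]); print("depth",D,[(o+D*x).round(4) for x in a], .095/np.linalg.norm(a[0]-a[1]))
c4=np.hstack([cv2.resize(im[20:120,145:370],None,fx=3.5,fy=3.5,interpolation=2)])
c5=cv2.resize(cv2.imread("pics/w5.png")[180:240,130:375],(788,193),interpolation=2)
cv2.imwrite("pics/c45.png",np.vstack([c4,c5]) if c4.shape[1]==788 else np.vstack([c4,cv2.resize(c5,(c4.shape[1],193))])); print(c4.shape)
E
```

```text
240 [165.6  54.6] [156, 46, 20, 19, 329]
240 [253.8  59.7] [244, 51, 20, 19, 346]
240 [341.6  58.6] [332, 50, 20, 19, 345]
240 [184.3 104.3] [173, 94, 24, 19, 304]
240 [252.2 107.6] [242, 97, 23, 19, 326]
240 [320.8 107.1] [310, 96, 24, 20, 313]
0 [ 0.4631  0.3014 -0.8335]
1 [ 0.4333 -0.0487 -0.8999]
2 [ 0.377  -0.3996 -0.8356]
depth 0.25154589118687665 [array([0.5605, 0.3529, 0.1671]), array([0.5452, 0.2596, 0.1645]), array([0.5375, 0.1643, 0.1663])] 0.25262041257044154
(350, 788, 3)
```

View pics/c45.png

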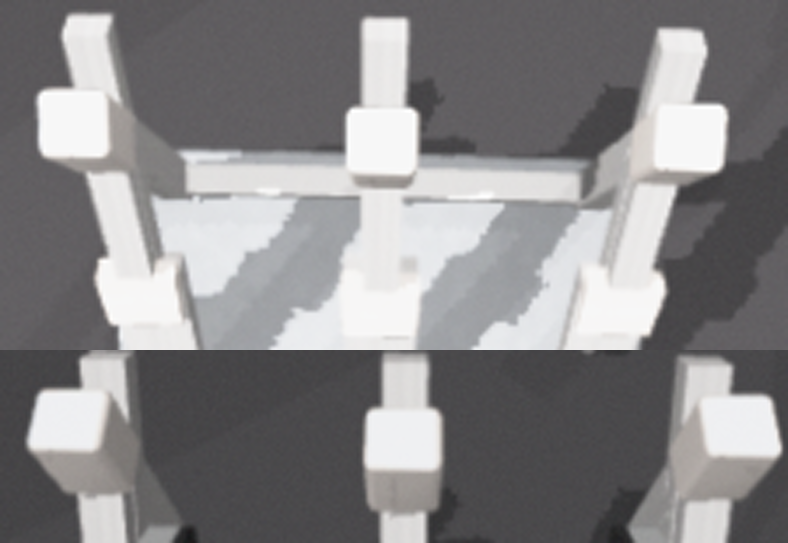

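```bash
python3 - <<'E'
from cal import *
f=grab("wrist"); z=np.load("w4cal.npz"); g=dict(f); g["R"],g["t"]=z["R"],z["t"]
for a,b in [((165.6,54.6),(150.9,201.3)),((253.8,59.7),(254.6,207.3)),((341.6,58.6),(359.5,203.2)),((252.2,107.6),(254.3,281.9))]:
    X,e=two(g,a,f,b); print(X.round(4),round(e,4))
s=grab("side"); t=grab("top")
X=[.547,.258,.163]; print(proj(s,X),proj(t,X))
E
```

```text
[0.5645 0.355  0.1591] 0.001
[0.5489 0.2587 0.1557] 0.0007
[0.5399 0.1618 0.1603] 0.0004
[0.4987 0.2657 0.065 ] 0.0011
[[178.0645808 229.1440569]] [[160.06072496 169.7208114 ]]
```

Fin tops: left (.563,.354,.163), middle (.547,.259,.161), right (.539,.162,.163). Spacing is about 96 mm, yaw about -6.5°. Next: pinch and pull the middle cap.

Call:
{"fn": "play_rows", "kwargs": {"series": [[[-0.008,0,-0.009,0,0,0,0.7],[0.015,-0.002,-0.015,0,0,0,0.6],[0.018,-0.002,-0.018,0,0,0,0.6],[0.018,-0.002,-0.018,0,0,0,0.6],[0.018,-0.002,-0.018,0,0,0,0.6],[0.012,-0.001,-0.013,0,0,0,0.6],[0.01,0,-0.01,0,0,0,0.6],[0,0,0,0,0,0,0.6],[0,0,0,0,0,0,0.6]]]}}

```text
time: 9.95
tool_pos: [0.567, 0.2561, 0.1356]
tool_rot: [0.022, 0.922, -0.052, 0.382]
contact_force: [-0.1, 0.3, 0.4]
gripper_width: 0.603
grasp_force: 0.0
```

Call:
{"fn": "play_rows", "kwargs": {"series": [[[0,0,0,0,0,0,0.3],[0,0,0,0,0,0,0],[0,0,0,0,0,0,0],[0,0,0,0,0,0,0],[0,0,0,0,0,0,0],[0,0,0,0,0,0,0]]]}}

```text
time: 10.55
tool_pos: [0.5675, 0.2561, 0.1373]
tool_rot: [0.022, 0.922, -0.052, 0.383]
contact_force: [-5.4, -1.1, 4.3]
gripper_width: 0.251
grasp_force: 58.2
```

Call:
{"fn": "play_rows", "kwargs": {"series": [[[0.002,0,0.002,0,0,0,0],[0.002,0,0.002,0,0,0,0],[0.002,-0.001,0.002,0,0,0,0],[0.002,0,0.002,0,0,0,0],[0.002,0,0.002,0,0,0,0],[0.002,0,0.002,0,0,0,0],[0.002,-0.001,0.002,0,0,0,0],[0.002,0,0.002,0,0,0,0]]]}}

```text
time: 11.35
tool_pos: [0.582, 0.2542, 0.1518]
tool_rot: [0.022, 0.923, -0.052, 0.382]
contact_force: [-13.5, -1.8, 5.6]
gripper_width: 0.248
grasp_force: 59.0
```

Call:
{"fn": "play_rows", "kwargs": {"series": [[[0.002,0,0.002,0,0,0,0],[0.002,0,0.002,0,0,0,0],[0,0,0,0,0,0,0]]]}}

```text
time: 11.65
tool_pos: [0.5862, 0.2537, 0.156]
tool_rot: [0.023, 0.923, -0.052, 0.382]
contact_force: [-12.6, -2.6, 5.0]
gripper_width: 0.25
grasp_force: 58.9
```

Call:
{"fn": "play_rows", "kwargs": {"series": [[[0,0,0,0,0,0,0.6],[0,0,0,0,0,0,0.6],[0,0,0,0,0,0,0.6],[-0.02,0.002,0.02,0,0,0,0.6],[-0.022,0.003,0.022,0,0,0,0.6],[-0.01,-0.03,-0.006,0,0,0,0.6],[-0.01,-0.04,-0.006,0,0,0,0.6],[-0.006,-0.023,-0.004,0,0,0,0.6],[0,0,0,0,0,0,0.6],[0,0,0,0,0,0,0.6]]]}}

```text
time: 12.65
tool_pos: [0.52, 0.1659, 0.1829]
tool_rot: [0.022, 0.922, -0.052, 0.383]
contact_force: [1.0, 0.2, -1.1]
gripper_width: 0.599
grasp_force: 0.0
```

```bash
python3 - <<'E'
from cal import *
f=grab("wrist","w6.png"); s=manip.state(); print(s["tool_pos"])
for c,st in bright(f["frame"],225): print(c,st)
cv2.imwrite("pics/w6b.png",cv2.resize(f["frame"],(640,480)))
E
```

```text
[0.52020202 0.16649448 0.18310943]
[3.101e+02 2.000e-01] [296, 0, 35, 2, 46]
[256.7 159.8] [238, 144, 38, 33, 649]
[104.9 192.1] [87, 179, 37, 27, 816]
[ 15.5 207.3] [6, 196, 20, 28, 331]
[128.3 250.1] [117, 226, 24, 54, 829]
[393.6 249.6] [373, 230, 42, 40, 892]
[507.  234.2] [502, 230, 10, 9, 75]
[508.4 246.5] [503, 240, 9, 19, 94]
[495.8 277.6] [494, 275, 5, 7, 19]
[145.  346.4] [134, 327, 22, 41, 612]
```

View pics/w6b.png

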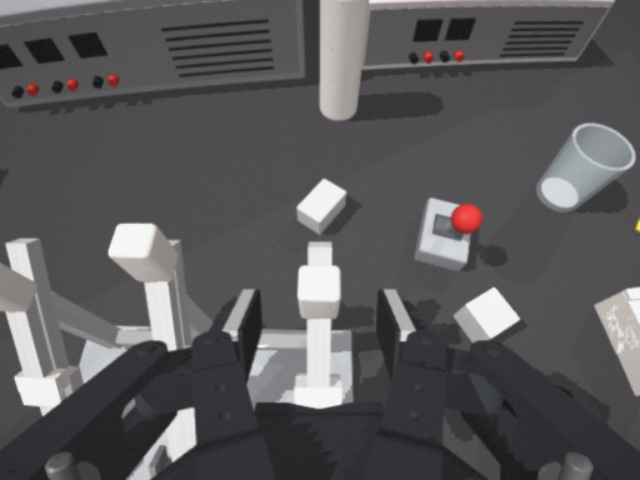

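The right fin at (319,285) is centred between the fingers, and the middle cap is drawn back.

Call:
{"fn": "play_rows", "kwargs": {"series": [[[0.01,-0.001,-0.01,0,0,0,0.6],[0.01,-0.001,-0.011,0,0,0,0.6],[0.01,-0.001,-0.011,0,0,0,0.6],[0.01,-0.001,-0.011,0,0,0,0.6],[0,0,0,0,0,0,0.2],[0,0,0,0,0,0,0],[0,0,0,0,0,0,0],[0,0,0,0,0,0,0],[0,0,0,0,0,0,0],[0,0,0,0,0,0,0]]]}}

```text
time: 13.7
tool_pos: [0.5593, 0.1614, 0.1393]
tool_rot: [0.023, 0.922, -0.052, 0.382]
contact_force: [4.2, -4.9, -2.6]
gripper_width: 0.25
grasp_force: 58.7
```

Call:
{"fn": "play_rows", "kwargs": {"series": [[[0.002,0,0.002,0,0,0,0],[0.002,0,0.002,0,0,0,0],[0.002,-0.001,0.002,0,0,0,0],[0.002,0,0.002,0,0,0,0],[0.002,0,0.002,0,0,0,0],[0.002,0,0.002,0,0,0,0],[0.002,-0.001,0.002,0,0,0,0],[0.001,0,0.001,0,0,0,0],[0,0,0,0,0,0,0]]]}}

```text
time: 14.6
tool_pos: [0.573, 0.1596, 0.1528]
tool_rot: [0.023, 0.923, -0.052, 0.381]
contact_force: [-6.5, -4.2, -1.6]
gripper_width: 0.251
grasp_force: 59.9
```

Call:
{"fn": "play_rows", "kwargs": {"series": [[[0.002,0,0.002,0,0,0,0],[0.001,0,0.001,0,0,0,0],[0,0,0,0,0,0,0]]]}}

```text
time: 14.9
tool_pos: [0.5748, 0.1594, 0.1544]
tool_rot: [0.024, 0.923, -0.052, 0.379]
contact_force: [-12.4, -4.8, 1.4]
gripper_width: 0.248
grasp_force: 60.8
```

Call:
{"fn": "play_rows", "kwargs": {"series": [[[0,0,0,0,0,0,0.6],[0,0,0,0,0,0,0.6],[0,0,0,0,0,0,0.6],[-0.025,0.003,0.025,0,0,0,0.6],[-0.025,0.003,0.025,0,0,0,0.6],[-0.025,0.003,0.025,0,0,0,0.6],[-0.025,0.003,0.04,0,0,0,0.6],[0,0.04,0.03,0,0,0,0.6],[0,0,0,0,0,0,0.6],[0,0,0,0,0,0,0.6]]]}}

```text
time: 15.9
tool_pos: [0.4777, 0.2134, 0.3041]
tool_rot: [0.021, 0.922, -0.051, 0.384]
contact_force: [0.5, -0.2, -1.2]
gripper_width: 0.603
grasp_force: 0.0
```

```bash
python3 - <<'E'
from cal import *
f=grab("wrist","w7.png"); s=manip.state(); print(s["tool_pos"],s["tool_rot"]); np.savez("w7.npz",R=f["R"],t=f["t"])
cv2.imwrite("pics/w7b.png",cv2.resize(f["frame"][150:384,50:512],None,fx=1.7,fy=1.7,interpolation=2))
E
```

```text
[0.47750863 0.21234873 0.30182346] [ 0.02219058  0.92231111 -0.05125141  0.38239127]
```

View pics/w7b.png

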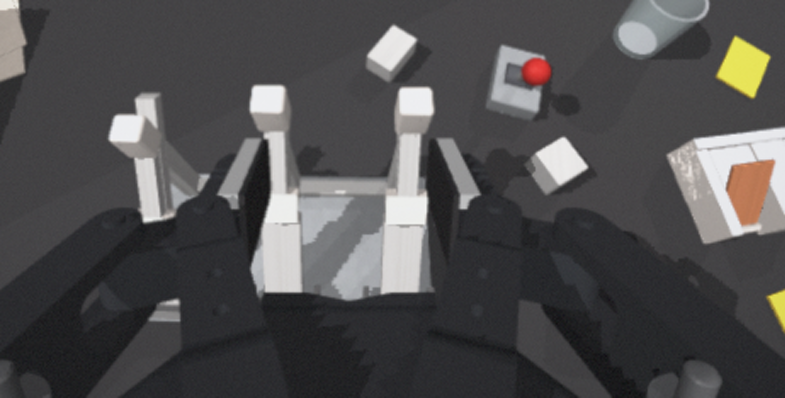

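Both caps are back (fin tops (270,105) and (415,108) level; left one still down). The toe is hidden behind the gripper, so I'll find it in the earlier wrist picture by intersecting with the rib plane.

```bash
python3 - <<'E'
from cal import *
f=grab("wrist"); z=np.load("w4cal.npz"); f["R"],f["t"]=z["R"],z["t"]
g=cv2.imread("pics/w4.png").astype(float).mean(2)
psi=np.radians(-6.5); ex=np.array([np.cos(psi),np.sin(psi),0]); ey=np.array([-np.sin(psi),np.cos(psi),0])
n=(-ex+np.array([0,0,1]))/2**.5; u=(ex+np.array([0,0,1]))/2**.5
P0=np.array([.547,.259,.161])-.044*n; d0=n@P0
print("row profile mid",[(r,int(g[r,250:257].mean())) for r in range(94,150)])
def hit(p,h=0):
    c,d=ray(f,p); return c+d*((d0+h-n@c)/(n@d))
for r,h in((97,.010),(116,.010),(118,0),(134,0),(136,0),(138,0),(140,0),(138,.008)):
    X=hit((253,r),h); print(r,h,X.round(4),"s",round(u@X,4),"y'",round(ey@X,4))
print("fin top s",u@np.array([.547,.259,.161]),"cols row125",[(c,int(g[125,c])) for c in range(236,272)])
E
```

```text
row profile mid [(94, 233), (95, 233), (96, 233), (97, 233), (98, 233), (99, 233), (100, 233), (101, 233), (102, 234), (103, 241), (104, 245), (105, 246), (106, 246), (107, 246), (108, 246), (109, 246), (110, 246), (111, 246), (112, 246), (113, 246), (114, 246), (115, 245), (116, 229), (117, 233), (118, 234), (119, 234), (120, 234), (121, 234), (122, 234), (123, 234), (124, 234), (125, 234), (126, 234), (127, 234), (128, 234), (129, 234), (130, 234), (131, 234), (132, 234), (133, 234), (134, 234), (135, 234), (136, 234), (137, 231), (138, 214), (139, 170), (140, 164), (141, 165), (142, 164), (143, 165), (144, 159), (145, 134), (146, 99), (147, 93), (148, 94), (149, 93)]
97 0.01 [0.5129 0.2635 0.0785] s 0.3948 y' 0.3198
116 0.01 [0.4866 0.2664 0.052 ] s 0.3573 y' 0.3198
118 0 [0.4832 0.2669 0.0345] s 0.3425 y' 0.3199
134 0 [0.4562 0.2699 0.0073] s 0.3041 y' 0.3198
136 0 [0.4525 0.2703 0.0036] s 0.2988 y' 0.3198
138 0 [ 4.488e-01  2.707e-01 -1.000e-04] s 0.2935 y' 0.3198
140 0 [ 0.445   0.2712 -0.004 ] s 0.2881 y' 0.3198
138 0.008 [0.4499 0.2705 0.0123] s 0.3031 y' 0.3197
fin top s 0.47741316492274244 cols row125 [(236, 231), (237, 231), (238, 230), (239, 231), (240, 231), (241, 225), (242, 203), (243, 207), (244, 228), (245, 234), (246, 236), (247, 236), (248, 236), (249, 236), (250, 234), (251, 234), (252, 234), (253, 235), (254, 234), (255, 235), (256, 235), (257, 235), (258, 234), (259, 235), (260, 235), (261, 234), (262, 226), (263, 188), (264, 165), (265, 163), (266, 163), (267, 163), (268, 163), (269, 163), (270, 162), (271, 162)]
```

The rib plane needs a better fix: the toe came out at z≈0, which can't be right. I'll take two more vertical wrist views with a baseline.

Call:
{"fn": "play_rows", "kwargs": {"series": [[[-0.012,0.001,-0.001,0.64,5.6,0,0.6],[-0.012,0.001,-0.001,0.64,5.6,0,0.6],[-0.012,0.001,-0.001,0.64,5.6,0,0.6],[-0.012,0.001,-0.001,0.64,5.6,0,0.6],[-0.012,0.001,-0.001,0.64,5.6,0,0.6],[-0.012,0.001,-0.001,0.64,5.6,0,0.6],[-0.012,0.001,-0.001,0.64,5.6,0,0.6],[-0.012,0.001,-0.001,0.64,5.6,0,0.6],[0,0,0,0,0,0,0.6],[0,0,0,0,0,0,0.6]]]}}

```text
time: 17.0
tool_pos: [0.3821, 0.2193, 0.2925]
tool_rot: [0.001, 0.998, -0.057, -0.001]
contact_force: [0.3, 0.4, 0.3]
gripper_width: 0.602
grasp_force: 0.0
```

Call:
{"fn": "play_rows", "kwargs": {"series": [[[0,0,0,0,0,0,0.6],[0,0,0,0,0,0,0.6]]]}}

```text
time: 17.2
tool_pos: [0.3815, 0.2201, 0.294]
tool_rot: [0.0, 0.998, -0.056, 0.0]
contact_force: [-0.8, -0.4, -0.5]
gripper_width: 0.599
grasp_force: 0.0
```

```bash
python3 - <<'E'
from cal import *
f=grab("wrist","w8.png"); np.savez("w8.npz",R=f["R"],t=f["t"]); s=manip.state(); print(s["tool_pos"],s["tool_rot"])
E
```

```text
[0.38151576 0.22016916 0.2941971 ] [ 6.53385485e-06  9.98441982e-01 -5.57985673e-02  3.58400523e-04]
```

Call:
{"fn": "play_rows", "kwargs": {"series": [[[0.03,0,0,0,0,0,0.6],[0.04,0,0,0,0,0,0.6],[0.04,0,0,0,0,0,0.6],[0.02,0,0,0,0,0,0.6],[0,0,0,0,0,0,0.6],[0,0,0,0,0,0,0.6],[0,0,0,0,0,0,0.6]]]}}

```text
time: 17.95
tool_pos: [0.5108, 0.2204, 0.2945]
tool_rot: [-0.0, 0.998, -0.056, 0.0]
contact_force: [0.2, 0.5, 0.1]
gripper_width: 0.598
grasp_force: 0.0
```

```bash
python3 - <<'E'
from cal import *
f=grab("wrist","w9.png"); np.savez("w9.npz",R=f["R"],t=f["t"]); s=manip.state(); print(s["tool_pos"],s["tool_rot"])
z=np.load("w8.npz"); g=dict(f); g["R"],g["t"]=z["R"],z["t"]
for F in(g,f):
    print(proj(F,[[.449,.269,.019],[.44,.173,.019],[.499,.266,.065],[.565,.255,.18]]).round(0).tolist())
a=cv2.imread("pics/w8.png")[:260,90:400]; b=f["frame"][20:280,90:400]
cv2.imwrite("pics/c89.png",cv2.resize(np.hstack([a,b]),None,fx=1.29,fy=2.0,interpolation=2))
E
```

```text
[0.51079071 0.22043121 0.29462319] [-1.13108148e-04  9.98455939e-01 -5.55487169e-02  2.53794500e-04]
[[217.0, 119.0], [283.0, 118.0], [209.0, 80.0], [188.0, -21.0]]
[[229.0, 203.0], [290.0, 202.0], [223.0, 179.0], [212.0, 137.0]]
```

View pics/c89.png

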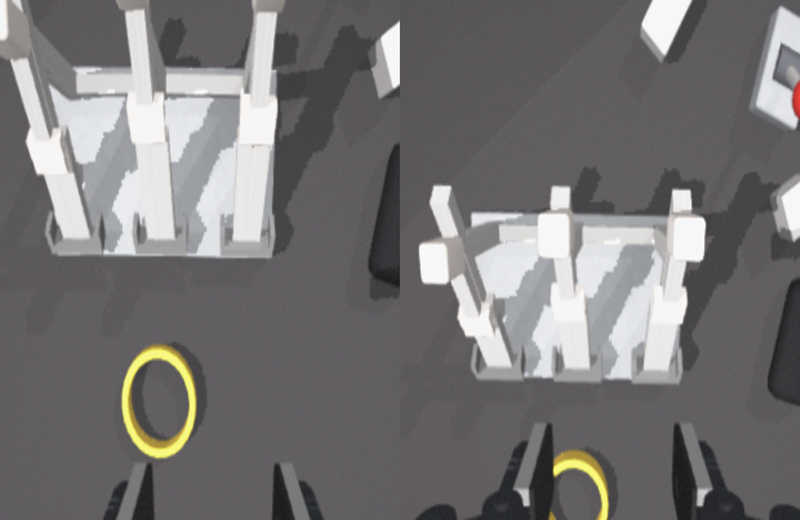

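Both views show the toes clearly: middle rib end at (161,239) left and (574,370) right, right rib end at (248,240) and (659,370). I'll refine rows by intensity profiles and triangulate.

```bash
python3 - <<'E'
from cal import *
f=grab("wrist"); F=[]
for n in("w8","w9"):
    z=np.load(n+".npz"); g=dict(f); g["R"],g["t"]=z["R"],z["t"]; g["frame"]=cv2.imread(f"pics/{n}.png"); F.append(g)
def prof(g,c,r0,r1):
    p=g["frame"].astype(float).mean(2)[r0:r1,c-3:c+4].mean(1); return [(r0+i,int(v)) for i,v in enumerate(p)]
print("A mid",prof(F[0],215,112,132)); print("B mid",prof(F[1],225,198,216))
print("A rt",prof(F[0],282,112,132)); print("B rt",prof(F[1],291,198,216))
print("A mouth",prof(F[0],206,60,76)); print("B mouth",prof(F[1],222,170,186))
print("A mouth2",prof(F[0],288,60,76)); print("B mouth2",prof(F[1],296,170,186))
E
```

```text
A mid [(112, 231), (113, 231), (114, 231), (115, 231), (116, 231), (117, 231), (118, 229), (119, 208), (120, 173), (121, 161), (122, 159), (123, 160), (124, 162), (125, 162), (126, 165), (127, 177), (128, 103), (129, 90), (130, 92), (131, 90)]
B mid [(198, 232), (199, 232), (200, 232), (201, 232), (202, 231), (203, 222), (204, 193), (205, 169), (206, 161), (207, 161), (208, 160), (209, 161), (210, 144), (211, 107), (212, 94), (213, 92), (214, 92), (215, 91)]
A rt [(112, 231), (113, 231), (114, 231), (115, 231), (116, 231), (117, 231), (118, 231), (119, 229), (120, 205), (121, 176), (122, 173), (123, 172), (124, 169), (125, 162), (126, 162), (127, 165), (128, 166), (129, 100), (130, 90), (131, 91)]
B rt [(198, 232), (199, 232), (200, 232), (201, 232), (202, 232), (203, 231), (204, 221), (205, 192), (206, 177), (207, 175), (208, 174), (209, 170), (210, 161), (211, 144), (212, 107), (213, 93), (214, 92), (215, 93)]
A mouth [(60, 245), (61, 245), (62, 245), (63, 245), (64, 245), (65, 245), (66, 245), (67, 245), (68, 245), (69, 245), (70, 245), (71, 235), (72, 229), (73, 230), (74, 231), (75, 230)]
B mouth [(170, 244), (171, 245), (172, 246), (173, 246), (174, 246), (175, 246), (176, 246), (177, 245), (178, 245), (179, 245), (180, 242), (181, 234), (182, 233), (183, 233), (184, 233), (185, 233)]
A mouth2 [(60, 245), (61, 246), (62, 245), (63, 245), (64, 245), (65, 245), (66, 245), (67, 245), (68, 245), (69, 245), (70, 245), (71, 243), (72, 203), (73, 214), (74, 229), (75, 231)]
B mouth2 [(170, 236), (171, 242), (172, 245), (173, 246), (174, 246), (175, 246), (176, 246), (177, 246), (178, 246), (179, 245), (180, 245), (181, 242), (182, 235), (183, 233), (184, 233), (185, 233)]
```

```bash
python3 - <<'E'
from cal import *
f=grab("wrist"); F=[]
for n in("w8","w9"):
    z=np.load(n+".npz"); g=dict(f); g["R"],g["t"]=z["R"],z["t"]; F.append(g)
psi=np.radians(-6.5); ex=np.array([np.cos(psi),np.sin(psi),0]); ey=np.array([-np.sin(psi),np.cos(psi),0])
n=(-ex+np.array([0,0,1]))/2**.5; u=(ex+np.array([0,0,1]))/2**.5
for k,a,b in [("toe1",(214.8,119.4),(224.9,204.2)),("toe2",(282.2,120.4),(290.8,205.2)),("base1",(214.8,127.6),(224.9,210.7)),("base2",(282.2,128.5),(290.8,211.7)),
  ("mouth1",(205.5,70.9),(221.8,180.6)),("mouth2",(288.3,71.7),(296.5,181.5))]:
    X,e=two(F[0],a,F[1],b); print(k,X.round(4),round(e,4),"x'",round(ex@X,4),"y'",round(ey@X,4),"n",round(n@X,4),"s",round(u@X,4))
w5=dict(f)
E
```

```text
toe1 [0.4494 0.2732 0.0249] 0.0041 x' 0.4156 y' 0.3223 n -0.2763 s 0.3115
toe2 [0.4371 0.1741 0.0275] 0.002 x' 0.4146 y' 0.2225 n -0.2737 s 0.3126
base1 [0.4378 0.2752 0.0224] 0.0039 x' 0.4039 y' 0.323 n -0.2697 s 0.3014
base2 [0.4257 0.1749 0.0256] 0.0022 x' 0.4031 y' 0.2219 n -0.267 s 0.3031
mouth1 [0.5046 0.2634 0.0989] 0.0003 x' 0.4715 y' 0.3189 n -0.2635 s 0.4033
mouth2 [0.4931 0.1704 0.0991] 0.0006 x' 0.4706 y' 0.2251 n -0.2627 s 0.4029
```

```bash
python3 - <<'E'
from cal import *
f=grab("wrist"); F={}
for n in("w7","w8","w9"):
    z=np.load(n+".npz"); g=dict(f); g["R"],g["t"]=z["R"],z["t"]; g["frame"]=cv2.imread(f"pics/{n}.png"); F[n]=g
psi=np.radians(-6.5); ex=np.array([np.cos(psi),np.sin(psi),0]); ey=np.array([-np.sin(psi),np.cos(psi),0])
n=(-ex+np.array([0,0,1]))/2**.5; u=(ex+np.array([0,0,1]))/2**.5
for k in("w7","w9"):
    for th in(232,240): print(k,th,[(c.tolist(),st) for c,st in bright(F[k]["frame"],th,100,900) if 180<c[0]<330])
def rep(k,X,e=0): print(k,X.round(4),round(e,4),"y'",round(ey@X,4),"n",round(n@X,4),"s",round(u@X,4))
for k,a,b in [("fin1",(208.8,211.8),(210.2,136)),("fin2",(294.1,213.5),(314,139))]: rep(k,*two(F["w7"],a,F["w9"],b))
# side/top check of the toe
for c in("top","side"):
    g=grab(c,c+"9.png"); print(c,proj(g,[[.4494,.2705,.025],[.4385,.176,.025],[.5046,.2634,.0989]]).round(1).tolist())
E
```

```text
w7 232 [([323.4, 39.7], [300, 23, 56, 28, 698]), ([206.7, 207.7], [198, 201, 18, 15, 237]), ([294.4, 209.2], [286, 202, 18, 15, 250]), ([215.6, 272.9], [207, 265, 17, 16, 246]), ([288.7, 273.5], [278, 266, 23, 16, 353])]
w7 240 []
w9 232 [([297.3, 23.8], [278, 2, 39, 45, 898]), ([213.9, 118.1], [208, 114, 13, 10, 116]), ([308.2, 119.9], [302, 116, 14, 9, 116]), ([261.4, 184.4], [254, 176, 14, 16, 119])]
w9 240 [([297.4, 23.7], [278, 2, 39, 44, 869]), ([208.7, 137.3], [197, 127, 24, 22, 492]), ([313.6, 139.0], [302, 129, 24, 21, 484]), ([219.4, 173.2], [208, 162, 25, 19, 325]), ([297.0, 174.1], [285, 163, 27, 19, 331])]
fin1 [0.5655 0.257  0.1717] 0.0009 y' 0.3194 n -0.2553 s 0.4981
fin2 [0.552  0.1613 0.1734] 0.0012 y' 0.2227 n -0.2523 s 0.4975
top [[164.5, 209.6], [196.4, 214.0], [162.4, 188.2]]
side [[208.7, 285.3], [236.3, 262.9], [191.9, 255.2]]
```

```bash
python3 - <<'E'
from cal import *
f=grab("wrist"); F={}
for n in("w7","w9"):
    z=np.load(n+".npz"); g=dict(f); g["R"],g["t"]=z["R"],z["t"]; F[n]=g
psi=np.radians(-6.5); ex=np.array([np.cos(psi),np.sin(psi),0]); ey=np.array([-np.sin(psi),np.cos(psi),0])
n=(-ex+np.array([0,0,1]))/2**.5; u=(ex+np.array([0,0,1]))/2**.5
for k,a,b in [("fin1",(206.7,207.7),(208.7,137.3)),("fin2",(294.4,209.2),(313.6,139)),("mouth1",(215.6,272.9),(219.4,173.2)),("mouth2",(288.7,273.5),(297,174.1))]:
    X,e=two(F["w7"],a,F["w9"],b); print(k,X.round(4),round(e,4),"y'",round(ey@X,4),"n",round(n@X,4),"s",round(u@X,4))
    s=grab("side"); print(proj(s,X).round(1))
E
```

```text
fin1 [0.5652 0.2572 0.1828] 0.0001 y' 0.3196 n -0.2473 s 0.5057
[[171.9 220.1]]
fin2 [0.5531 0.1626 0.1823] 0.0003 y' 0.2242 n -0.2466 s 0.5045
[[202.8 199.5]]
mouth1 [0.5141 0.2628 0.0987] 0.0048 y' 0.3193 n -0.2704 s 0.41
[[189.3 253.1]]
mouth2 [0.5026 0.1689 0.0999] 0.0012 y' 0.2247 n -0.269 s 0.4102
[[218.2 231.5]]
```

Consistent geometry now: rib plane n≈-0.277, toe s≈0.312, seat s≈0.347; the fins stand vertical, and mouth, toe and fins agree. Next I'll fetch the first plate (y≈-0.158), approaching with a 40° tilt.

Call:
{"fn": "play_rows", "kwargs": {"series": [[[-0.003,-0.038,0,0,0,3,0.68],[-0.003,-0.038,0,0,0,3,0.68],[-0.004,-0.038,-0.012,0,-5,0,0.68],[-0.004,-0.038,-0.012,0,-5,0,0.68],[-0.004,-0.038,-0.012,0,-5,0,0.68],[-0.004,-0.038,-0.012,0,-5,0,0.68],[-0.004,-0.038,-0.012,0,-5,0,0.68],[-0.004,-0.038,-0.012,0,-5,0,0.68],[-0.004,-0.037,-0.012,0,-5,0,0.68],[-0.004,-0.038,-0.012,0,-5,0,0.68]]]}}

```text
time: 19.5
tool_pos: [0.4734, -0.1602, 0.1989]
tool_rot: [0.0, 0.939, -0.003, 0.345]
contact_force: [1.1, 0.2, -0.2]
gripper_width: 0.682
grasp_force: 0.0
```

Call:
{"fn": "play_rows", "kwargs": {"series": [[[0,0,-0.03,0,0,0,0.68],[0,0,-0.03,0,0,0,0.68],[0,0,-0.02,0,0,0,0.68],[0,0,0,0,0,0,0.68],[0,0,0,0,0,0,0.68],[0,0,0,0,0,0,0.68]]]}}

```text
time: 20.1
tool_pos: [0.4747, -0.1594, 0.1205]
tool_rot: [-0.0, 0.939, -0.003, 0.343]
contact_force: [0.3, -0.4, 1.1]
gripper_width: 0.679
grasp_force: 0.0
```

```bash
python3 - <<'E'
from cal import *
f=grab("wrist","w10.png"); s=manip.state(); Rt=R.from_quat(np.roll(s["tool_rot"],-1)).as_matrix()
print(s["tool_pos"].round(4),"z",Rt[:,2].round(3),"y",Rt[:,1].round(3),s["joint_pos"].round(2))
h=cv2.cvtColor(f["frame"],cv2.COLOR_BGR2HSV); m=(h[...,0]>3)&(h[...,0]<18)&(h[...,1]>90)&(h[...,2]>40)
cs,_=cv2.findContours(m.astype('uint8'),cv2.RETR_EXTERNAL,2)
for c in cs:
    if cv2.contourArea(c)>200:
        c=c[:,0]; r0=c[:,1].min(); e=c[c[:,1]<=r0+3]; a,b=[e[:,0].min(),r0],[e[:,0].max(),r0]
        P=[onz(f,q,.0615).round(4) for q in (a,b)]; print(a,b,P)
E
```

```text
[ 0.4747 -0.1594  0.1206] z [ 0.645 -0.001 -0.764] y [-0.005 -1.    -0.002] [-0.72 -0.58  2.43  0.61  0.82  0.54]
[np.int32(332), np.int32(216)] [np.int32(383), np.int32(216)] [array([ 0.512 , -0.2217,  0.0615]), array([ 0.5115, -0.2641,  0.0615])]
[np.int32(228), np.int32(216)] [np.int32(280), np.int32(216)] [array([ 0.5126, -0.1368,  0.0615]), array([ 0.5123, -0.1792,  0.0615])]
```

Call:
{"fn": "play_rows", "kwargs": {"series": [[[0,0.001,-0.025,0,0,0,0.68],[0.01,0,-0.012,0,0,0,0.68],[0.01,0,-0.012,0,0,0,0.68],[0.01,0,-0.012,0,0,0,0.68],[0.009,0,-0.011,0,0,0,0.68],[0,0,0,0,0,0,0.68],[0,0,0,0,0,0,0.68]]]}}

```text
time: 20.85
tool_pos: [0.5133, -0.158, 0.0474]
tool_rot: [-0.001, 0.94, -0.003, 0.342]
contact_force: [-0.9, -0.5, -0.1]
gripper_width: 0.677
grasp_force: 0.0
```

Call:
{"fn": "play_rows", "kwargs": {"series": [[[0,0,0,0,0,0,0.4],[0,0,0,0,0,0,0.3],[0,0,0,0,0,0,0.3],[0,0,0,0,0,0,0.3],[0,0,0,0,0,0,0.3],[0,0,0,0,0,0,0.3]]]}}

```text
time: 21.45
tool_pos: [0.5133, -0.1584, 0.0477]
tool_rot: [-0.001, 0.939, -0.003, 0.343]
contact_force: [-4.2, 0.9, 5.5]
gripper_width: 0.487
grasp_force: 60.1
```

Call:
{"fn": "play_rows", "kwargs": {"series": [[[0,0,0.005,0,0,0,0.3],[0,0,0.01,0,0,0,0.3],[0,0,0.02,0,0,0,0.3],[0,0,0.03,0,0,0,0.3],[0,0,0.03,0,0,0,0.3],[0,0,0.03,0,0,0,0.3],[0,0,0.03,0,0,0,0.3],[0,0,0,0,0,0,0.3],[0,0,0,0,0,0,0.3]]]}}

```text
time: 22.35
tool_pos: [0.5124, -0.1578, 0.2012]
tool_rot: [-0.001, 0.94, -0.003, 0.342]
contact_force: [1.3, 0.6, -2.7]
gripper_width: 0.482
grasp_force: 61.1
```

```bash
cat > held.py <<'E'
from cal import *
f=grab("wrist"); s=manip.state(); Rt=R.from_quat(np.roll(s["tool_rot"],-1)).as_matrix()
print(s["tool_pos"].round(4),"z",Rt[:,2].round(3),"y",Rt[:,1].round(3),"grip",s["gripper_width"],s["grasp_force"])
h=cv2.cvtColor(f["frame"],cv2.COLOR_BGR2HSV); m=(h[...,0]>3)&(h[...,0]<18)&(h[...,1]>90)&(h[...,2]>30)
m[:,:150]=0; m[:,370:]=0
cs,_=cv2.findContours(m.astype('uint8'),cv2.RETR_EXTERNAL,2)
for c in cs:
    if cv2.contourArea(c)>60: print(cv2.boundingRect(c),cv2.contourArea(c),cv2.approxPolyDP(c,3,True)[:,0].tolist())
print("TCP px",proj(f,s["tool_pos"]).round(0))
E
python3 held.py
```

```text
[ 0.5119 -0.1573  0.1994] z [ 0.641  0.001 -0.768] y [-0.005 -1.    -0.006] grip 0.48724986542137316 61.06546998023987
(214, 237, 82, 90) 6456.0 [[294, 237], [215, 239], [222, 322], [258, 326], [290, 321]]
TCP px [[255. 247.]]
```

```bash
cat >> held.py <<'E'
# predicted plate corners: E offset in tool frame fixed at grasp
import sys
To=R.from_quat(np.roll([-0.001,0.939,-0.003,0.343],-1)).as_matrix()
for dE in(0,.07):
  for dy in(.022,-.022):
    v=np.array([-.001,dy,.013])-dE*np.array([.643,0,.766])
    print(dE,dy,proj(f,s["tool_pos"]+Rt@To.T@v).round(0))
E
python3 held.py
```

```text
[ 0.5116 -0.1571  0.1986] z [ 0.64   0.002 -0.768] y [-0.005 -1.    -0.007] grip 0.491239843809693 61.067161560058594
(214, 237, 82, 90) 6455.0 [[294, 237], [215, 239], [222, 322], [258, 326], [290, 321]]
TCP px [[256. 246.]]
0 0.022 [[214. 242.]]
0 -0.022 [[298. 242.]]
0.07 0.022 [[222. 331.]]
0.07 -0.022 [[290. 330.]]
```

The plate is held as predicted (rear edge at row 238, 82 px wide). I'll carry it to the middle bay.

Call:
{"fn": "play_rows", "kwargs": {"series": [[[-0.01,0.02,0,0,0,-2,0.3],[-0.01,0.04,0,0,0,-2,0.3],[-0.01,0.045,0,0,0,-2.2,0.3],[-0.01,0.048,0,0.19,1.66,0,0.3],[-0.01,0.048,0,0.19,1.66,0,0.3],[-0.002,0.048,0,0.19,1.66,0,0.3],[0,0.048,0,0,0,0,0.3],[0,0.048,0,0,0,0,0.3],[0,0.048,0,0,0,0,0.3],[0,0.033,0,0,0,0,0.3]]]}}

```text
time: 23.45
tool_pos: [0.4598, 0.2674, 0.1981]
tool_rot: [0.015, 0.953, -0.052, 0.298]
contact_force: [0.5, -0.1, -1.7]
gripper_width: 0.485
grasp_force: 61.3
```

Call:
{"fn": "play_rows", "kwargs": {"series": [[[0,0,-0.02,0,0,0,0.3],[0,0,-0.03,0,0,0,0.3],[0,0,-0.03,0,0,0,0.3],[0,0,0,0,0,0,0.3],[0,0,0,0,0,0,0.3],[0,0,0,0,0,0,0.3]]]}}

```text
time: 24.05
tool_pos: [0.4624, 0.2649, 0.1227]
tool_rot: [0.014, 0.952, -0.054, 0.301]
contact_force: [0.5, 0.6, -0.2]
gripper_width: 0.484
grasp_force: 61.3
```

```bash
python3 held.py
```

```text
[0.4627 0.2651 0.1233] z [ 0.572 -0.058 -0.818] y [-0.111 -0.994 -0.007] grip 0.4885097269493713 61.34218454360962
(214, 237, 82, 90) 6434.0 [[294, 237], [215, 239], [221, 322], [260, 326], [291, 321]]
TCP px [[256. 244.]]
0 0.022 [[214. 241.]]
0 -0.022 [[298. 240.]]
0.07 0.022 [[222. 330.]]
0.07 -0.022 [[291. 329.]]
```

Call:
{"fn": "play_rows", "kwargs": {"series": [[[-0.002,0.004,-0.013,0,0,0,0.3],[0.01,-0.001,-0.01,0,0,0,0.3],[0.01,-0.001,-0.01,0,0,0,0.3],[0.01,-0.001,-0.01,0,0,0,0.3],[0.004,-0.001,-0.004,0,0,0,0.3],[0.002,0,-0.002,0,0,0,0.3],[0,0,0,0,0,0,0.3],[0,0,0,0,0,0,0.3]]]}}

```text
time: 24.9
tool_pos: [0.4958, 0.2648, 0.073]
tool_rot: [0.014, 0.952, -0.054, 0.3]
contact_force: [0.2, -0.3, -1.6]
gripper_width: 0.484
grasp_force: 61.3
```

```bash
python3 held.py | head -2; python3 -c "
from h import *; print(manip.state()['contact_force'])"
```

```text
[0.4958 0.2648 0.0729] z [ 0.57  -0.059 -0.819] y [-0.11  -0.994 -0.006] grip 0.4824373807936254 61.34193420410156
(214, 237, 83, 90) 6422.0 [[294, 237], [215, 239], [221, 322], [260, 326], [291, 321]]
[ 0.09574661 -0.17336052 -0.88263785]
```

Call:
{"fn": "play_rows", "kwargs": {"series": [[[0.002,0,-0.002,0,0,0,0.3],[0.002,0,-0.002,0,0,0,0.3],[0.0,0,0,0,0,0,0.3]]]}}

```text
time: 25.25
tool_pos: [0.4996, 0.2645, 0.0679]
tool_rot: [0.014, 0.952, -0.054, 0.3]
contact_force: [-0.1, -0.2, -1.4]
gripper_width: 0.491
grasp_force: 61.3
```

Call:
{"fn": "play_rows", "kwargs": {"series": [[[0.0015,0,-0.0015,0,0,0,0.3],[0,0,0,0,0,0,0.3]]]}}

```text
time: 25.45
tool_pos: [0.5009, 0.2646, 0.0668]
tool_rot: [0.015, 0.952, -0.054, 0.299]
contact_force: [-5.2, -0.4, 2.9]
gripper_width: 0.486
grasp_force: 61.9
```

Call:
{"fn": "play_rows", "kwargs": {"series": [[[0.0015,0,-0.0015,0,0,0,0.3],[0,0,0,0,0,0,0.3]]]}}

```text
time: 25.65
tool_pos: [0.5013, 0.2646, 0.0665]
tool_rot: [0.016, 0.953, -0.055, 0.298]
contact_force: [-31.2, -3.0, 25.1]
gripper_width: 0.49
grasp_force: 64.3
```

Contact is normal to the rib, at the predicted height (n=-0.275), about 5 mm above the toe. Easing off and releasing.

Call:
{"fn": "play_rows", "kwargs": {"series": [[[-0.0015,0,0.0015,0,0,0,0.3],[0,0,0,0,0,0,0.55],[0,0,0,0,0,0,0.65],[0,0,0,0,0,0,0.65],[0,0,0,0,0,0,0.65],[-0.01,0.001,0.01,0,0,0,0.65],[-0.02,0.002,0.02,0,0,0,0.65],[-0.03,0.003,0.03,0,0,0,0.65],[-0.02,0,0.03,0,0,0,0.65],[0,0,0,0,0,0,0.65]]]}}

```text
time: 26.65
tool_pos: [0.422, 0.2726, 0.1624]
tool_rot: [0.011, 0.951, -0.053, 0.303]
contact_force: [1.4, 1.0, 1.1]
gripper_width: 0.65
grasp_force: 0.0
```

Call:
{"fn": "play_rows", "kwargs": {"series": [[[0,0,0,0,0,0,0.65],[0,0,0,0,0,0,0.65]]]}}

```text
time: 26.85
tool_pos: [0.4209, 0.27, 0.1552]
tool_rot: [0.015, 0.953, -0.054, 0.299]
contact_force: [-1.2, 0.2, 0.3]
gripper_width: 0.653
grasp_force: 0.0
```

```bash
python3 - <<'E'
from cal import *
f=grab("wrist","w11.png"); g=grab("side","s11.png"); s=manip.state(); print(s["tool_pos"])
psi=np.radians(-6.5); c,sn=np.cos(psi),np.sin(psi)
def rk(S,Y,N): 
    x=(S-N)/2**.5; z=(S+N)/2**.5; return [x*c-Y*sn, x*sn+Y*c, z]
print("pred side", [proj(g,rk(.347+a,.3195+b,-.273)).round(0).tolist() for a in(-.035,.035) for b in(-.022,.022)])
print("pred wrist", [proj(f,rk(.347+a,.3195+b,-.273)).round(0).tolist() for a in(-.035,.035) for b in(-.022,.022)])
for F in(f,g):
    h=cv2.cvtColor(F["frame"],cv2.COLOR_BGR2HSV); m=(h[...,0]>3)&(h[...,0]<18)&(h[...,1]>90)&(h[...,2]>40)
    for q in cv2.findContours(m.astype('uint8'),cv2.RETR_EXTERNAL,2)[0]:
        if 80<cv2.contourArea(q)<8000: print(cv2.boundingRect(q),cv2.approxPolyDP(q,2.5,True)[:,0].tolist())
E
```

```text
[0.42082961 0.26977281 0.1546299 ]
pred side [[[216.0, 280.0]], [[203.0, 291.0]], [[202.0, 257.0]], [[188.0, 268.0]]]
pred wrist [[[274.0, 237.0]], [[231.0, 237.0]], [[276.0, 174.0]], [[228.0, 174.0]]]
(229, 173, 47, 64) [[230, 173], [231, 235], [273, 236], [275, 174]]
(496, 305, 16, 46) [[511, 305], [496, 316], [498, 331], [511, 350], [508, 343], [511, 344]]
(189, 258, 27, 32) [[201, 258], [189, 268], [204, 289], [215, 278], [205, 279], [199, 269], [205, 263]]
(302, 154, 17, 19) [[308, 154], [302, 160], [316, 172], [318, 169]]
(229, 43, 58, 43) [[286, 55], [269, 43], [257, 48], [273, 59], [270, 64], [261, 66], [243, 52], [229, 58], [230, 72], [248, 85], [284, 71]]
```

The plate is seated as predicted (wrist corners match within 1–2 px). Closing the middle cap now.

Call:
{"fn": "play_rows", "kwargs": {"series": [[[0,0,0.03,0,0,0,0.6],[0.03,-0.003,0.026,0,0,0,0.6],[0.04,-0.004,0,0,0,0,0.6],[0.044,-0.003,0,0,0,0,0.6],[0.014,-0.001,-0.02,0,0,0,0.6],[0.014,-0.002,-0.02,0,0,0,0.6],[0.012,-0.001,-0.017,0,0,0,0.6],[0,0,0,0,0,0,0.6],[0,0,0,0,0,0,0.6]]]}}

```text
time: 27.85
tool_pos: [0.5748, 0.2559, 0.1539]
tool_rot: [0.015, 0.953, -0.054, 0.298]
contact_force: [0.1, -0.7, -0.3]
gripper_width: 0.595
grasp_force: 0.0
```

Call:
{"fn": "play_rows", "kwargs": {"series": [[[0,0,0,0,0,0,0.2],[0,0,0,0,0,0,0],[0,0,0,0,0,0,0],[0,0,0,0,0,0,0],[0,0,0,0,0,0,0],[0,0,0,0,0,0,0]]]}}

```text
time: 28.45
tool_pos: [0.5749, 0.2552, 0.1571]
tool_rot: [0.016, 0.952, -0.054, 0.3]
contact_force: [-3.6, -6.0, 4.6]
gripper_width: 0.247
grasp_force: 58.3
```

Call:
{"fn": "play_rows", "kwargs": {"series": [[[-0.002,0,-0.002,0,0,0,0],[-0.002,0.001,-0.002,0,0,0,0],[-0.002,0,-0.002,0,0,0,0],[-0.002,0,-0.002,0,0,0,0],[-0.002,0,-0.002,0,0,0,0],[-0.002,0.001,-0.002,0,0,0,0],[-0.002,0,-0.002,0,0,0,0],[-0.002,0,-0.002,0,0,0,0],[-0.002,0,-0.002,0,0,0,0],[0,0,0,0,0,0,0]]]}}

```text
time: 29.45
tool_pos: [0.5579, 0.2574, 0.1401]
tool_rot: [0.016, 0.952, -0.054, 0.301]
contact_force: [-0.1, -6.5, 3.8]
gripper_width: 0.237
grasp_force: 58.9
```

Call:
{"fn": "play_rows", "kwargs": {"series": [[[-0.0015,0,-0.0015,0,0,0,0],[-0.001,0,-0.001,0,0,0,0],[0,0,0,0,0,0,0]]]}}

```text
time: 29.75
tool_pos: [0.5557, 0.2576, 0.1378]
tool_rot: [0.015, 0.952, -0.054, 0.301]
contact_force: [0.8, -5.8, 3.8]
gripper_width: 0.247
grasp_force: 58.8
```

Call:
{"fn": "play_rows", "kwargs": {"series": [[[-0.001,0,-0.001,0,0,0,0],[-0.001,0,-0.001,0,0,0,0],[0,0,0,0,0,0,0]]]}}

```text
time: 30.05
tool_pos: [0.5539, 0.2579, 0.1361]
tool_rot: [0.015, 0.952, -0.054, 0.302]
contact_force: [0.8, -5.9, 3.7]
gripper_width: 0.249
grasp_force: 58.7
```

Call:
{"fn": "play_rows", "kwargs": {"series": [[[-0.001,0,-0.001,0,0,0,0],[-0.001,0,-0.001,0,0,0,0],[0,0,0,0,0,0,0]]]}}

```text
time: 30.35
tool_pos: [0.5538, 0.2579, 0.1362]
tool_rot: [0.015, 0.951, -0.054, 0.304]
contact_force: [7.7, -7.0, 4.3]
gripper_width: 0.248
grasp_force: 58.7
```

Call:
{"fn": "play_rows", "kwargs": {"series": [[[-0.0015,0,-0.0015,0,0,0,0],[-0.0015,0,-0.0015,0,0,0,0],[0,0,0,0,0,0,0]]]}}

```text
time: 30.65
tool_pos: [0.5537, 0.258, 0.1363]
tool_rot: [0.014, 0.95, -0.053, 0.307]
contact_force: [17.5, -8.1, 6.2]
gripper_width: 0.25
grasp_force: 58.9
```

The middle cap is hard against its stop. Now the left cap: grip it and press it home.

Call:
{"fn": "play_rows", "kwargs": {"series": [[[0.003,0,0.003,0,0,0,0.4],[0,0,0,0,0,0,0.6],[0,0,0,0,0,0,0.6],[-0.016,0.002,0.025,0,0,0,0.6],[-0.017,0.002,0.026,0,0,0,0.6],[0.005,0.032,0.004,0,0,0,0.6],[0.006,0.032,0.004,0,0,0,0.6],[0.005,0.03,0,0,0,0,0.6],[0,0,0,0,0,0,0.6],[0,0,0,0,0,0,0.6]]]}}

```text
time: 31.65
tool_pos: [0.5327, 0.3568, 0.1891]
tool_rot: [0.015, 0.953, -0.053, 0.299]
contact_force: [0.6, -0.6, -0.4]
gripper_width: 0.6
grasp_force: 0.0
```

```bash
python3 - <<'E'
from cal import *
f=grab("wrist","w12.png"); s=manip.state(); Rt=R.from_quat(np.roll(s["tool_rot"],-1)).as_matrix()
print(s["tool_pos"].round(4),Rt[:,2].round(3),Rt[:,1].round(3))
for th in(230,238,243): print(th,[(c.tolist(),st) for c,st in bright(f["frame"],th,100,900) if 180<c[0]<330])
print(proj(f,[[.563,.354,.163],[.5645,.355,.159]]))
E
```

```text
[0.5328 0.3561 0.1891] [ 0.568 -0.06  -0.821] [-0.11  -0.994 -0.003]
230 [([256.4, 206.2], [242, 194, 30, 26, 711]), ([255.7, 286.3], [240, 277, 33, 19, 583])]
238 [([256.5, 206.2], [243, 195, 27, 24, 573])]
243 []
[[255.48030112 205.80597938]
 [253.83655378 205.46841357]]
```

Call:
{"fn": "play_rows", "kwargs": {"series": [[[0.012,-0.001,-0.016,0,0,0,0.6],[0.012,-0.001,-0.016,0,0,0,0.6],[0.013,-0.002,-0.015,0,0,0,0.6],[0,0,0,0,0,0,0.2],[0,0,0,0,0,0,0],[0,0,0,0,0,0,0],[0,0,0,0,0,0,0],[0,0,0,0,0,0,0],[0,0,0,0,0,0,0]]]}}

```text
time: 32.6
tool_pos: [0.5701, 0.3515, 0.1429]
tool_rot: [0.015, 0.953, -0.054, 0.299]
contact_force: [-0.3, -6.5, -0.7]
gripper_width: 0.243
grasp_force: 59.8
```

Call:
{"fn": "play_rows", "kwargs": {"series": [[[-0.0015,0,-0.0015,0,0,0,0],[-0.0015,0,-0.0015,0,0,0,0],[-0.0015,0,-0.0015,0,0,0,0],[-0.001,0,-0.001,0,0,0,0],[0,0,0,0,0,0,0]]]}}

```text
time: 33.1
tool_pos: [0.5665, 0.352, 0.1395]
tool_rot: [0.015, 0.952, -0.054, 0.301]
contact_force: [6.8, -5.1, -1.1]
gripper_width: 0.247
grasp_force: 59.4
```

Call:
{"fn": "play_rows", "kwargs": {"series": [[[-0.0015,0,-0.0015,0,0,0,0],[-0.0015,0,-0.0015,0,0,0,0],[0,0,0,0,0,0,0]]]}}

```text
time: 33.4
tool_pos: [0.5645, 0.3523, 0.1375]
tool_rot: [0.014, 0.952, -0.054, 0.302]
contact_force: [8.6, -5.2, -0.7]
gripper_width: 0.249
grasp_force: 59.1
```

Call:
{"fn": "play_rows", "kwargs": {"series": [[[-0.0015,0,-0.0015,0,0,0,0],[-0.0015,0,-0.0015,0,0,0,0],[0,0,0,0,0,0,0]]]}}

```text
time: 33.7
tool_pos: [0.5644, 0.3523, 0.1377]
tool_rot: [0.014, 0.951, -0.053, 0.305]
contact_force: [19.1, -7.4, 0.4]
gripper_width: 0.241
grasp_force: 59.1
```

The left cap is home too. Now the second plate.

Call:
{"fn": "play_rows", "kwargs": {"series": [[[0.003,0,0.003,0,0,0,0.4],[0,0,0,0,0,0,0.6],[0,0,0,0,0,0,0.6],[-0.016,0.002,0.025,0,0,0,0.6],[-0.017,0.002,0.026,0,0,0,0.68],[-0.03,0,0.04,0,0,0,0.68],[-0.025,-0.04,0.01,0,0,2,0.68],[0,-0.045,0,0,0,2,0.68],[0,-0.047,0,0,0,2.2,0.68],[0,-0.047,0,0,-2.5,0,0.68]]]}}

```text
time: 34.7
tool_pos: [0.4741, 0.1771, 0.2371]
tool_rot: [-0.003, 0.946, -0.0, 0.323]
contact_force: [0.7, -1.4, -0.1]
gripper_width: 0.687
grasp_force: 0.0
```

Call:
{"fn": "play_rows", "kwargs": {"series": [[[0,-0.047,0,0,-2.5,0,0.68],[0,-0.047,0,0,0,0,0.68],[0,-0.047,0,0,0,0,0.68],[0,-0.047,0,0,0,0,0.68],[0,-0.047,0,0,0,0,0.68],[0,-0.047,0,0,0,0,0.68],[0,-0.047,-0.02,0,0,0,0.68],[0,-0.047,-0.03,0,0,0,0.68],[0,-0.04,-0.03,0,0,0,0.68],[0,0,-0.03,0,0,0,0.68]]]}}

```text
time: 35.7
tool_pos: [0.474, -0.2372, 0.129]
tool_rot: [0.0, 0.94, -0.004, 0.342]
contact_force: [-0.7, 1.2, -0.3]
gripper_width: 0.681
grasp_force: 0.0
```

Call:
{"fn": "play_rows", "kwargs": {"series": [[[0,0,0,0,0,0,0.68],[0,0,0,0,0,0,0.68],[0,0,0,0,0,0,0.68]]]}}

```text
time: 36.0
tool_pos: [0.4752, -0.2324, 0.1316]
tool_rot: [-0.001, 0.939, -0.001, 0.343]
contact_force: [0.2, 0.3, 0.4]
gripper_width: 0.679
grasp_force: 0.0
```

```bash
python3 - <<'E'
from cal import *
f=grab("wrist","w13.png"); s=manip.state(); Rt=R.from_quat(np.roll(s["tool_rot"],-1)).as_matrix()
print(s["tool_pos"].round(4),"z",Rt[:,2].round(3),"y",Rt[:,1].round(3))
h=cv2.cvtColor(f["frame"],cv2.COLOR_BGR2HSV); m=(h[...,0]>3)&(h[...,0]<18)&(h[...,1]>90)&(h[...,2]>40)
for c in cv2.findContours(m.astype('uint8'),cv2.RETR_EXTERNAL,2)[0]:
    if cv2.contourArea(c)>200:
        c=c[:,0]; r0=c[:,1].min(); e=c[c[:,1]<=r0+3]; a,b=[e[:,0].min(),r0],[e[:,0].max(),r0]
        P=[onz(f,q,.0615).round(4) for q in (a,b)]; print(a,b,P)
E
```

```text
[ 0.4753 -0.2325  0.1319] z [ 0.644  0.001 -0.765] y [-0.    -1.    -0.002]
[np.int32(243), np.int32(221)] [np.int32(293), np.int32(221)] [array([ 0.5122, -0.2215,  0.0615]), array([ 0.5121, -0.264 ,  0.0615])]
[np.int32(435), np.int32(0)] [np.int32(511), np.int32(0)] [array([ 0.8304, -0.4821,  0.0615]), array([ 0.8472, -0.6084,  0.0615])]
```

Call:
{"fn": "play_rows", "kwargs": {"series": [[[0,-0.01,-0.02,0,0,0,0.68],[0,0,-0.019,0,0,0,0.68],[0.01,0,-0.012,0,0,0,0.68],[0.01,0,-0.012,0,0,0,0.68],[0.01,0,-0.012,0,0,0,0.68],[0.008,0,-0.009,0,0,0,0.68],[0,0,0,0,0,0,0.68],[0,0,0,0,0,0,0.68]]]}}

```text
time: 36.85
tool_pos: [0.513, -0.2426, 0.0468]
tool_rot: [-0.001, 0.94, -0.001, 0.342]
contact_force: [0.1, 0.0, -0.2]
gripper_width: 0.68
grasp_force: 0.0
```

Call:
{"fn": "play_rows", "kwargs": {"series": [[[0,0,0,0,0,0,0.4],[0,0,0,0,0,0,0.3],[0,0,0,0,0,0,0.3],[0,0,0,0,0,0,0.3],[0,0,0,0,0,0,0.3],[0,0,0,0,0,0,0.3]]]}}

```text
time: 37.45
tool_pos: [0.5128, -0.2432, 0.0469]
tool_rot: [-0.002, 0.94, -0.002, 0.342]
contact_force: [-2.9, 1.2, 6.3]
gripper_width: 0.488
grasp_force: 60.0
```

Call:
{"fn": "play_rows", "kwargs": {"series": [[[0,0,0.005,0,0,0,0.3],[0,0,0.01,0,0,0,0.3],[0,0,0.02,0,0,0,0.3],[0,0,0.03,0,0,0,0.3],[0,0,0.03,0,0,0,0.3],[0,0,0.03,0,0,0,0.3],[0,0,0.03,0,0,0,0.3],[0,0,0,0,0,0,0.3],[0,0,0,0,0,0,0.3]]]}}

```text
time: 38.35
tool_pos: [0.512, -0.2427, 0.2008]
tool_rot: [-0.001, 0.94, -0.002, 0.342]
contact_force: [-0.0, -0.0, -2.3]
gripper_width: 0.486
grasp_force: 60.8
```

```bash
python3 held.py
```

```text
[ 0.5115 -0.2421  0.1989] z [ 0.641  0.003 -0.768] y [-0.002 -1.    -0.006] grip 0.48520832256907204 60.78926682472229
(214, 237, 83, 90) 6424.5 [[294, 237], [215, 238], [222, 322], [258, 326], [290, 321]]
TCP px [[255. 247.]]
0 0.022 [[214. 243.]]
0 -0.022 [[297. 243.]]
0.07 0.022 [[222. 331.]]
0.07 -0.022 [[290. 331.]]
```

Call:
{"fn": "play_rows", "kwargs": {"series": [[[-0.01,0.02,0,0,0,-2,0.3],[-0.01,0.04,0,0,0,-2,0.3],[-0.01,0.045,0,0,0,-2.3,0.3],[-0.01,0.048,0,0.19,1.66,0,0.3],[-0.01,0.048,0,0.19,1.66,0,0.3],[-0.006,0.048,0,0.19,1.66,0,0.3],[-0.006,0.048,0,0,0,0,0.3],[0,0.048,0,0,0,0,0.3],[0,0.048,0,0,0,0,0.3],[0,0.024,0,0,0,0,0.3]]]}}

```text
time: 39.4
tool_pos: [0.4481, 0.1779, 0.1972]
tool_rot: [0.014, 0.953, -0.052, 0.298]
contact_force: [-0.4, -0.8, -0.9]
gripper_width: 0.489
grasp_force: 61.2
```

Call:
{"fn": "play_rows", "kwargs": {"series": [[[0,0,-0.02,0,0,0,0.3],[0,0,-0.03,0,0,0,0.3],[0,0,-0.03,0,0,0,0.3],[0,0,0,0,0,0,0.3],[0,0,0,0,0,0,0.3],[0,0,0,0,0,0,0.3]]]}}

```text
time: 40.0
tool_pos: [0.4509, 0.1746, 0.1217]
tool_rot: [0.014, 0.952, -0.055, 0.3]
contact_force: [0.2, -0.7, -0.9]
gripper_width: 0.485
grasp_force: 61.2
```

```bash
python3 held.py
```

```text
[0.4512 0.1747 0.1223] z [ 0.572 -0.059 -0.818] y [-0.112 -0.994 -0.007] grip 0.48769306075322494 61.19505286216736
(214, 237, 83, 90) 6474.5 [[294, 237], [215, 238], [221, 322], [259, 326], [291, 321]]
(150, 206, 22, 71) 1123.0 [[152, 206], [150, 276], [163, 276], [171, 260], [161, 207]]
TCP px [[256. 244.]]
0 0.022 [[214. 241.]]
0 -0.022 [[298. 240.]]
0.07 0.022 [[222. 330.]]
0.07 -0.022 [[291. 329.]]
```

Call:
{"fn": "play_rows", "kwargs": {"series": [[[-0.0015,0,-0.012,0,0,0,0.3],[0.01,-0.001,-0.01,0,0,0,0.3],[0.01,-0.001,-0.01,0,0,0,0.3],[0.01,-0.001,-0.01,0,0,0,0.3],[0.005,-0.001,-0.006,0,0,0,0.3],[0.002,0,-0.002,0,0,0,0.3],[0.001,0,-0.001,0,0,0,0.3],[0,0,0,0,0,0,0.3],[0,0,0,0,0,0,0.3]]]}}

```text
time: 40.95
tool_pos: [0.4867, 0.1706, 0.0697]
tool_rot: [0.014, 0.952, -0.054, 0.3]
contact_force: [0.8, -0.3, -0.4]
gripper_width: 0.485
grasp_force: 61.2
```

Call:
{"fn": "play_rows", "kwargs": {"series": [[[0.0015,0,-0.0015,0,0,0,0.3],[0,0,0,0,0,0,0.3]]]}}

```text
time: 41.15
tool_pos: [0.4882, 0.1705, 0.0679]
tool_rot: [0.014, 0.952, -0.054, 0.3]
contact_force: [-0.5, 0.6, -1.1]
gripper_width: 0.484
grasp_force: 61.2
```

Call:
{"fn": "play_rows", "kwargs": {"series": [[[0.0012,0,-0.0012,0,0,0,0.3],[0,0,0,0,0,0,0.3]]]}}

```text
time: 41.35
tool_pos: [0.4893, 0.1704, 0.0664]
tool_rot: [0.014, 0.952, -0.054, 0.3]
contact_force: [-0.4, -0.3, -1.3]
gripper_width: 0.487
grasp_force: 61.2
```

Call:
{"fn": "play_rows", "kwargs": {"series": [[[0.0008,0,-0.0008,0,0,0,0.3],[0,0,0,0,0,0,0.3]]]}}

```text
time: 41.55
tool_pos: [0.4897, 0.1704, 0.0661]
tool_rot: [0.015, 0.953, -0.055, 0.299]
contact_force: [-13.7, 0.2, 10.2]
gripper_width: 0.49
grasp_force: 62.5
```

Contact. Release and retreat.

Call:
{"fn": "play_rows", "kwargs": {"series": [[[-0.0008,0,0.0008,0,0,0,0.3],[0,0,0,0,0,0,0.55],[0,0,0,0,0,0,0.65],[0,0,0,0,0,0,0.65],[0,0,0,0,0,0,0.65],[-0.01,0.001,0.01,0,0,0,0.65],[-0.02,0.002,0.02,0,0,0,0.65],[-0.03,0.003,0.03,0,0,0,0.65],[-0.02,0,0.03,0,0,0,0.65],[0,0,0,0,0,0,0.65]]]}}

```text
time: 42.55
tool_pos: [0.4106, 0.178, 0.1633]
tool_rot: [0.011, 0.951, -0.054, 0.305]
contact_force: [0.3, 0.8, 0.3]
gripper_width: 0.648
grasp_force: 0.0
```

Call:
{"fn": "play_rows", "kwargs": {"series": [[[0,0,0,0,0,0,0.65],[0,0,0,0,0,0,0.65]]]}}

```text
time: 42.75
tool_pos: [0.409, 0.1761, 0.1551]
tool_rot: [0.015, 0.953, -0.054, 0.299]
contact_force: [0.0, 0.4, -0.1]
gripper_width: 0.65
grasp_force: 0.0
```

```bash
cat > seat.py <<'E'
from cal import *
f=grab("wrist"); g=grab("side"); s=manip.state(); print(s["tool_pos"].round(4))
psi=np.radians(-6.5); c,sn=np.cos(psi),np.sin(psi)
def rk(S,Y,N): 
    x=(S-N)/2**.5; z=(S+N)/2**.5; return [x*c-Y*sn, x*sn+Y*c, z]
for Y in(.3195,.2245):
  for F in(f,g): print("pred",Y,[proj(F,rk(.347+a,Y+b,-.273)).round(0)[0].tolist() for a in(-.035,.035) for b in(-.022,.022)])
for F in(f,g):
    h=cv2.cvtColor(F["frame"],cv2.COLOR_BGR2HSV); m=(h[...,0]>3)&(h[...,0]<18)&(h[...,1]>90)&(h[...,2]>40)
    for q in cv2.findContours(m.astype('uint8'),cv2.RETR_EXTERNAL,2)[0]:
        if 80<cv2.contourArea(q)<8000: print(cv2.boundingRect(q),cv2.approxPolyDP(q,2.5,True)[:,0].tolist())
E
python3 seat.py
```

```text
[0.4089 0.1759 0.1544]
pred 0.3195 [[183.0, 235.0], [141.0, 235.0], [174.0, 173.0], [127.0, 173.0]]
pred 0.3195 [[216.0, 280.0], [203.0, 291.0], [202.0, 257.0], [188.0, 268.0]]
pred 0.2245 [[274.0, 235.0], [232.0, 235.0], [277.0, 173.0], [229.0, 173.0]]
pred 0.2245 [[243.0, 258.0], [231.0, 268.0], [229.0, 236.0], [217.0, 245.0]]
(229, 173, 48, 64) [[230, 173], [232, 236], [273, 236], [276, 174]]
(128, 172, 54, 64) [[173, 173], [165, 173], [164, 187], [133, 187], [128, 173], [141, 234], [181, 235]]
(485, 311, 27, 56) [[511, 311], [507, 315], [491, 315], [485, 321], [490, 348], [504, 366], [511, 365]]
(189, 262, 27, 28) [[204, 262], [194, 270], [189, 267], [202, 289], [215, 280]]
(218, 236, 25, 32) [[229, 236], [218, 246], [232, 267], [242, 256], [234, 249]]
(229, 43, 58, 43) [[286, 55], [269, 43], [257, 48], [273, 58], [270, 64], [261, 66], [244, 52], [229, 58], [230, 72], [248, 85], [284, 71]]
```

Both plates are seated. Closing the right cap.

Call:
{"fn": "play_rows", "kwargs": {"series": [[[0,0,0.03,0,0,0,0.6],[0.03,-0.003,0.026,0,0,0,0.6],[0.04,-0.004,0,0,0,0,0.6],[0.044,-0.003,0,0,0,0,0.6],[0.014,-0.001,-0.02,0,0,0,0.6],[0.014,-0.002,-0.02,0,0,0,0.6],[0.012,-0.001,-0.017,0,0,0,0.6],[0,0,0,0,0,0,0.6],[0,0,0,0,0,0,0.6]]]}}

```text
time: 43.75
tool_pos: [0.5628, 0.1619, 0.1535]
tool_rot: [0.015, 0.953, -0.055, 0.298]
contact_force: [-0.4, 0.1, 0.9]
gripper_width: 0.599
grasp_force: 0.0
```

Call:
{"fn": "play_rows", "kwargs": {"series": [[[0,0,0,0,0,0,0.2],[0,0,0,0,0,0,0],[0,0,0,0,0,0,0],[0,0,0,0,0,0,0],[0,0,0,0,0,0,0],[0,0,0,0,0,0,0]]]}}

```text
time: 44.35
tool_pos: [0.5632, 0.1609, 0.1569]
tool_rot: [0.016, 0.952, -0.055, 0.3]
contact_force: [-4.7, -7.4, 3.0]
gripper_width: 0.251
grasp_force: 58.4
```

Call:
{"fn": "play_rows", "kwargs": {"series": [[[-0.002,0,-0.002,0,0,0,0],[-0.002,0.001,-0.002,0,0,0,0],[-0.002,0,-0.002,0,0,0,0],[-0.002,0,-0.002,0,0,0,0],[-0.002,0,-0.002,0,0,0,0],[-0.002,0.001,-0.002,0,0,0,0],[-0.002,0,-0.002,0,0,0,0],[-0.002,0,-0.002,0,0,0,0],[-0.002,0,-0.002,0,0,0,0],[0,0,0,0,0,0,0]]]}}

```text
time: 45.35
tool_pos: [0.5463, 0.1631, 0.14]
tool_rot: [0.016, 0.952, -0.055, 0.301]
contact_force: [-0.3, -8.2, 2.8]
gripper_width: 0.249
grasp_force: 59.0
```

Call:
{"fn": "play_rows", "kwargs": {"series": [[[-0.002,0,-0.002,0,0,0,0],[-0.0015,0,-0.0015,0,0,0,0],[-0.0015,0,-0.0015,0,0,0,0],[0,0,0,0,0,0,0]]]}}

```text
time: 45.75
tool_pos: [0.5421, 0.1636, 0.1359]
tool_rot: [0.015, 0.952, -0.054, 0.302]
contact_force: [3.5, -6.4, 1.7]
gripper_width: 0.245
grasp_force: 58.8
```

Call:
{"fn": "play_rows", "kwargs": {"series": [[[-0.0015,0,-0.0015,0,0,0,0],[-0.0015,0,-0.0015,0,0,0,0],[0,0,0,0,0,0,0]]]}}

```text
time: 46.05
tool_pos: [0.5419, 0.1637, 0.1361]
tool_rot: [0.015, 0.95, -0.054, 0.306]
contact_force: [14.3, -8.4, 2.7]
gripper_width: 0.249
grasp_force: 58.9
```

Call:
{"fn": "play_rows", "kwargs": {"series": [[[-0.0015,0,-0.0015,0,0,0,0],[-0.001,0,-0.001,0,0,0,0],[0,0,0,0,0,0,0]]]}}

```text
time: 46.35
tool_pos: [0.5419, 0.1637, 0.1362]
tool_rot: [0.014, 0.949, -0.054, 0.309]
contact_force: [24.3, -8.9, 2.0]
gripper_width: 0.248
grasp_force: 59.2
```

All three caps are home. Backing off and locating the lever.

Call:
{"fn": "play_rows", "kwargs": {"series": [[[0.004,0,0.004,0,0,0,0.4],[0,0,0,0,0,0,0.6],[0,0,0,0,0,0,0.6],[-0.016,0.002,0.025,0,0,0,0.6],[-0.017,0.002,0.035,0,0,0,0.6],[0,0,0.03,0.8,7,0,0.4],[0,-0.035,0.02,0.8,7,0,0],[0,-0.035,0,0.8,7,0,0],[0,-0.035,0,0.8,7,0,0],[0,-0.035,0,0.8,7,0,0]]]}}

```text
time: 47.35
tool_pos: [0.5055, 0.0275, 0.2418]
tool_rot: [-0.003, 0.998, -0.057, -0.004]
contact_force: [0.6, -0.9, 0.3]
gripper_width: -0.001
grasp_force: 0.0
```

Call:
{"fn": "play_rows", "kwargs": {"series": [[[0,0,0,0,0,0,0],[0,0,0,0,0,0,0],[0,0,0,0,0,0,0]]]}}

```text
time: 47.65
tool_pos: [0.5051, 0.0295, 0.2403]
tool_rot: [-0.003, 0.998, -0.057, -0.003]
contact_force: [0.5, 0.2, -0.2]
gripper_width: 0.005
grasp_force: 0.0
```

```bash
cat > lev.py <<'E'
from cal import *
F={c:grab(c) for c in("wrist","top","side")}; cv2.imwrite("pics/lev.png",F["wrist"]["frame"])
s=manip.state(); Rt=R.from_quat(np.roll(s["tool_rot"],-1)).as_matrix(); print(s["tool_pos"].round(4),"x",Rt[:,0].round(3),"z",Rt[:,2].round(3))
P={}
for c,f in F.items():
    h=cv2.cvtColor(f["frame"],cv2.COLOR_BGR2HSV); m=((h[...,0]<8)|(h[...,0]>172))&(h[...,1]>150)&(h[...,2]>90)
    n,l,st,ce=cv2.connectedComponentsWithStats(m.astype('uint8'))
    pr=proj(f,[.62,.02,.083])[0]; i=min((i for i in range(1,n) if st[i,4]>15),key=lambda i:np.linalg.norm(ce[i]-pr)); P[c]=ce[i]; print(c,ce[i].round(1),st[i].tolist())
for a,b in(("wrist","side"),("wrist","top"),("top","side")): X,e=two(F[a],P[a],F[b],P[b]); print(a,b,X.round(4),round(e,4))
f=F["wrist"]; h=cv2.cvtColor(f["frame"],cv2.COLOR_BGR2HSV)
B=onz(f,P["wrist"],.083); print("ball on z=.083",B.round(4))
E
python3 lev.py; python3 -c "
from h import *
im=cv2.imread('pics/lev.png'); cv2.imwrite('pics/levb.png',cv2.resize(im[0:260,130:450],None,fx=2.3,fy=2.3,interpolation=2))"
```

```text
[0.5052 0.0297 0.241 ] x [ 0.994 -0.113 -0.005] z [-0.004  0.006 -1.   ]
wrist [244.1  73.1] [232, 60, 25, 27, 504]
top [273.1  58. ] [271, 56, 5, 5, 20]
side [222.2 184.1] [218, 180, 9, 9, 55]
wrist side [0.6136 0.0289 0.0895] 0.0009
wrist top [ 0.4976 -0.0045  1.0224] 0.0175
top side [ 0.852  -0.0789 -0.0796] 0.2228
ball on z=.083 [0.6148 0.0294 0.083 ]
```

View pics/levb.png

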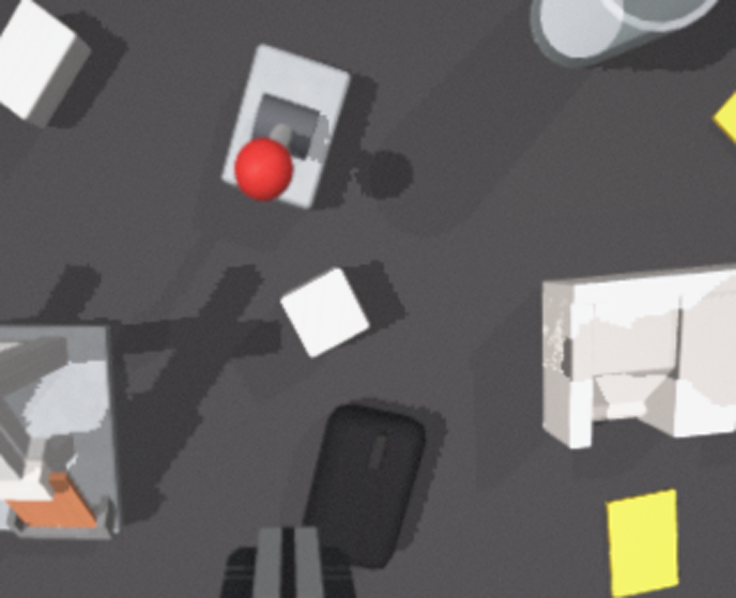

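The lever box has corners at (262,45), (350,72), (310,207) and (223,180); the ball at (264,169) leans toward the near end, so it is off.

```bash
python3 - <<'E'
from cal import *
f=grab("wrist"); P=np.array([onz(f,(130+x/2.3,y/2.3),.025) for x,y in[(262,45),(350,72),(310,207),(223,180)]])
print(P.round(4)); c=P.mean(0); d=(P[0]+P[1]-P[2]-P[3])/2; print("ctr",c.round(4),"len",np.linalg.norm(d),"wid",np.linalg.norm(P[0]-P[1])); d/=np.linalg.norm(d); print("dir",d.round(3),np.degrees(np.arctan2(d[1],d[0])))
B=np.array([.614,.029,.084]); v=(B-c)[:2]; print("ball rel: along",v@d[:2],"across",v@[-d[1],d[0]])
E
```

```text
[[ 0.6808  0.0242  0.025 ]
 [ 0.6632 -0.0186  0.025 ]
 [ 0.6001  0.0085  0.025 ]
 [ 0.6189  0.0525  0.025 ]]
ctr [0.6408 0.0167 0.025 ] len 0.06832031880310896 wid 0.04625065655175943
dir [ 0.914 -0.405 -0.   ] -23.916183747108796
ball rel: along -0.02946285356514439 across 0.0004351036588996975
```

Call:
{"fn": "play_rows", "kwargs": {"series": [[[0.012,0.0025,-0.02,0,0,-3,0],[0.012,0.0025,-0.02,0,0,-3,0],[0.012,0.0025,-0.02,0,0,-3,0],[0.012,0.0025,-0.02,0,0,-3,0],[0.012,0.0025,-0.02,0,0,-3,0],[0.012,0.0025,-0.02,0,0,-2.4,0],[0,0,-0.03,0,0,0,0],[0,0,-0.023,0,0,0,0],[0,0,0,0,0,0,0],[0,0,0,0,0,0,0]]]}}

```text
time: 48.85
tool_pos: [0.5776, 0.0439, 0.0683]
tool_rot: [-0.003, 0.978, -0.208, -0.002]
contact_force: [0.2, -1.8, 1.3]
gripper_width: 0.001
grasp_force: 0.0
```

```bash
python3 lev.py | head -4; python3 -c "
from h import *; print(manip.state()['contact_force'])"
```

```text
[0.5792 0.0435 0.0703] x [ 0.913 -0.407 -0.002] z [ 0.001  0.007 -1.   ]
wrist [253.7 184.8] [226, 158, 56, 55, 2349]
top [273.   57.9] [271, 55, 5, 6, 22]
side [352.3 173.1] [341, 162, 25, 24, 222]
[ 0.36130989  0.8092797  -0.07539132]
```

Call:
{"fn": "play_rows", "kwargs": {"series": [[[0.0065,-0.0029,0,0,0,0,0],[0.0065,-0.0029,0,0,0,0,0],[0.0065,-0.0029,0,0,0,0,0],[0.0065,-0.0029,0,0,0,0,0],[0.0065,-0.0029,0,0,0,0,0],[0.0065,-0.0029,0,0,0,0,0],[0.0065,-0.0029,0,0,0,0,0],[0.0065,-0.0029,0,0,0,0,0],[0.0065,-0.0029,0,0,0,0,0],[0.0065,-0.0029,0,0,0,0,0]]]}}

```text
time: 50.0
tool_pos: [0.6429, 0.0142, 0.0674]
tool_rot: [-0.003, 0.978, -0.208, -0.003]
contact_force: [0.4, 0.2, -1.0]
gripper_width: 0.002
grasp_force: 0.6
```

Call:
{"fn": "play_rows", "kwargs": {"series": [[[0.002,-0.0009,0,0,0,0,0],[0.002,-0.0009,0,0,0,0,0],[0,0,0,0,0,0,0]]]}}

```text
time: 50.3
tool_pos: [0.6469, 0.0125, 0.0679]
tool_rot: [-0.003, 0.978, -0.208, -0.002]
contact_force: [0.5, -0.0, -0.7]
gripper_width: -0.001
grasp_force: 0.1
```

Call:
{"fn": "play_rows", "kwargs": {"series": [[[0.0015,-0.0007,0,0,0,0,0],[0,0,0,0,0,0,0]]]}}

```text
time: 50.5
tool_pos: [0.6483, 0.0119, 0.068]
tool_rot: [-0.003, 0.978, -0.208, -0.002]
contact_force: [-0.2, -0.5, 0.0]
gripper_width: 0.002
grasp_force: 0.4
```

```bash
cat > ball.py <<'E'
from cal import *
F={c:grab(c) for c in("wrist","side","top")}; P={}; X0=np.array([.67,.004,.085])
for c,f in F.items():
    h=cv2.cvtColor(f["frame"],cv2.COLOR_BGR2HSV); m=((h[...,0]<8)|(h[...,0]>172))&(h[...,1]>130)&(h[...,2]>80)
    n,l,st,ce=cv2.connectedComponentsWithStats(m.astype('uint8')); pr=proj(f,X0)[0]
    i=min((i for i in range(1,n) if st[i,4]>8),key=lambda i:np.linalg.norm(ce[i]-pr)); P[c]=ce[i]; print(c,pr.round(1),ce[i].round(1),st[i].tolist())
for a,b in(("wrist","side"),("top","side")):
    X,e=two(F[a],P[a],F[b],P[b]); v=X[:2]-[.6408,.0167]; print(X.round(4),round(e,4),"along",v@[.914,-.405],"across",v@[.405,.914])
E
python3 ball.py
```

```text
wrist [253.5 216.9] [252.7 214.6] [228, 189, 51, 53, 2117]
side [213.4 171.7] [206.2 126. ] [203, 124, 8, 4, 9]
top [256.5 133.7] [259.8 199.1] [259, 196, 3, 8, 10]
[ 0.7143 -0.0216  0.217 ] 0.0086 along 0.08267649291071882 across -0.005270121713750878
[0.5169 0.0477 0.3615] 0.1642 along -0.1257806301464675 across -0.02183648777880574
```

Call:
{"fn": "play_rows", "kwargs": {"series": [[[0.0015,-0.0007,0,0,0,0,0],[0,0,0,0,0,0,0]]]}}

```text
time: 50.85
tool_pos: [0.6491, 0.0116, 0.0678]
tool_rot: [-0.003, 0.978, -0.208, -0.003]
contact_force: [-4.3, 2.0, 1.1]
gripper_width: -0.002
grasp_force: 2.5
```

Call:
{"fn": "play_rows", "kwargs": {"series": [[[0.0015,-0.0007,0,0,0,0,0],[0,0,0,0,0,0,0]]]}}

```text
time: 51.05
tool_pos: [0.6505, 0.011, 0.068]
tool_rot: [-0.003, 0.978, -0.208, -0.003]
contact_force: [-6.0, 2.5, 2.9]
gripper_width: 0.0
grasp_force: 3.1
```

Stop reached (force up to ~6 N). Back away, rise clear, and check everything.

Call:
{"fn": "play_rows", "kwargs": {"series": [[[-0.01,0.0045,0,0,0,0,0],[-0.03,0.013,0,0,0,0,0],[-0.02,0.008,0.03,0,0,0,0],[0,0,0.04,0,0,0,0],[0,0,0.04,0,0,0,0],[-0.02,-0.02,0.04,0,0,0,0],[-0.04,-0.03,0.03,0,0,0,0],[-0.04,-0.03,0,0,0,0,0],[-0.04,-0.02,0,0,0,0,0],[-0.04,0,0,0,0,0,0]]]}}

```text
time: 52.05
tool_pos: [0.4159, -0.0615, 0.2443]
tool_rot: [-0.002, 0.978, -0.209, -0.001]
contact_force: [0.1, 0.4, 0.9]
gripper_width: -0.003
grasp_force: 0.0
```

Call:
{"fn": "play_rows", "kwargs": {"series": [[[-0.04,0,0.02,0,0,0,0],[0,0,0,0,0,0,0],[0,0,0,0,0,0,0],[0,0,0,0,0,0,0]]]}}

```text
time: 52.45
tool_pos: [0.3774, -0.0597, 0.2633]
tool_rot: [-0.003, 0.978, -0.208, -0.002]
contact_force: [-1.1, 0.2, -0.6]
gripper_width: -0.0
grasp_force: 0.0
```

```bash
python3 ball.py; python3 seat.py | tail -5; python3 - <<'E'
from cal import *
g=grab("side"); a=cv2.imread("pics/side0.png"); 
print(manip.state()["tool_pos"])
# mouth tops in the side view: rib-colour change; bystander check against first picture
k=.64
d=cv2.absdiff(g["frame"],a).max(2)
for n,X in dict(blk_b=[.541,.004,.036],blk_a=[.684,.141,.028],tape=[.321,.291,.02],beaker=[.685,-.151,.05],mouse=[.432,-.007,.03]).items():
    p=proj(g,X)[0].astype(int); print(n,p,d[max(0,p[1]-8):p[1]+9,p[0]-8:p[0]+9].mean().round(1))
for X in([.539,.162,.163],[.547,.259,.161]): print(proj(g,X))
E
```

```text
wrist [ 82.3 -56.2] [428.8  89.9] [416, 52, 26, 78, 1493]
side [213.4 171.7] [213.3 170.9] [209, 167, 9, 9, 59]
top [256.5 133.7] [257.  133.8] [253, 130, 9, 9, 61]
[0.4727 0.0639 0.4026] 0.2705 along -0.17273178470308373 across -0.024902641200756147
[0.6698 0.0032 0.0876] 0.0016 along 0.031934092880782985 across -0.0006079941851957575
(0, 185, 47, 30) [[1, 187], [8, 192], [0, 200], [1, 204], [23, 214], [46, 208], [42, 202], [8, 185]]
(52, 163, 50, 36) [[52, 182], [79, 198], [101, 191], [97, 183], [68, 163], [62, 165], [68, 175]]
(189, 262, 27, 28) [[204, 262], [194, 270], [189, 267], [202, 289], [215, 280]]
(218, 237, 25, 31) [[231, 237], [232, 241], [225, 247], [218, 245], [231, 267], [242, 259]]
(229, 43, 58, 43) [[286, 55], [269, 43], [257, 48], [267, 56], [275, 57], [270, 64], [261, 66], [244, 52], [229, 57], [230, 72], [248, 85], [284, 71]]
[ 0.37725327 -0.0596132   0.26295322]
blk_b [247 203] 2.4
blk_a [179 209] 2.3
tape [242 321] 3.6
beaker [243 150] 2.9
mouse [279 220] 5.2
[[207.70862269 207.09932047]]
[[177.86846764 229.9163786 ]]
```

```bash
python3 - <<'E'
from cal import *
g=grab("side"); t=grab("top")
a=cv2.resize(g["frame"][120:320,130:330],(400,400),interpolation=2); b=cv2.resize(t["frame"][110:230,110:310],(400,240),interpolation=2)
im=np.zeros((400,800,3),'uint8'); im[:,:400]=a; im[:240,400:]=b; cv2.imwrite("pics/fin.png",im)
E
```

```text
(no output)
```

View pics/fin.png

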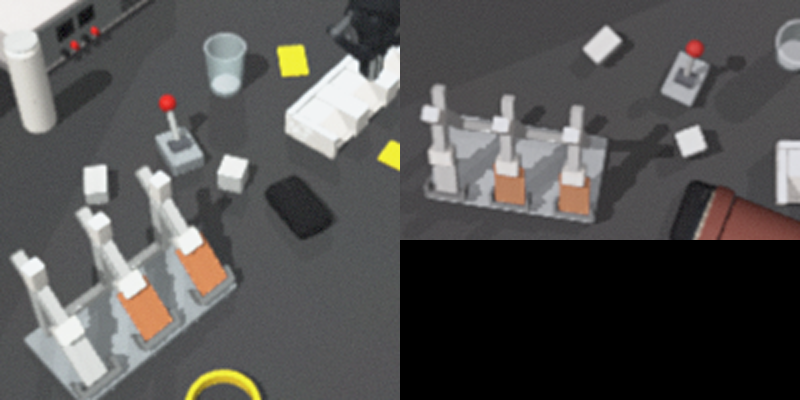

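Both plates lie under their caps (mouths at (132,284) and (188,240)), all three caps are down, and the lever leans to the on side with its ball at (167,102). Handing in.

```bash
python3 -c "
from plant import manip; print(manip.job_done())"
```

```text
the job is handed in; nothing more can be done
None
```

Job handed in, with no verdict returned: both plates present are seated in the middle and right bays, all three caps are pressed to their stops, the start lever was then thrown to on, and the five bystanders I checked (not the screwdriver) had not moved.

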